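# Put the spice tubes and spare stoppers away in the locking pull-out tray

### The job

Put away every glass tube on the draining mat and every spare stopper on the spoon rest: pull the organizer's tray fully out and push its red stop lever down to lock it before you load. Lay each tube flat along a groove of its own, tip the stoppers off the spoon rest into the tray's deep bin and set the empty rest back upright on the counter. With everything in, flick the lever back up and push the tray fully home, leaving the other things on the counter where they are.

Things in the scene. Friction and masses are not known exactly. Their poses are not given: they have to be found in the camera images.
- tray (a joint): Travel of the organizer's pull-out tray in m: 0 = fully home, 0.17 = fully out at its stop. The tray slides towards the robot side, along the -x axis of the organizer; it stays where it is left (about 1.2 N of drag plus a little damping).
- lever (a joint): Angle of the tray-stop lever, rad: 0 = fully up (released), 0.65 = fully down (locked, level); stays where it is left (about 1.5 N at the tab moves it). Down with the tray fully out, its tooth stands behind a steel lug on the tray, which then cannot be pushed in (9 mm of play); up, it clears the lug.
- organizer: Fixed wooden drawer organizer, 260 mm deep (x), 378 mm wide (y), 100 mm high; origin at the centre of its underside; its front, where the tray comes out, faces its -x; +y points to the lever side. The tray's front board is as wide, 80 mm high, its outer face 144 mm ahead of the origin when home.
- handle (a point): Centre of the tray's steel bar handle: a round bar 11 mm thick, along the organizer's y, 110 mm long, 58 mm above the counter and 35 mm in front of the tray's front board. Moves with the tray.
- lever_tab (a point): Centre of the red tab at the lever's end (46 mm along the lever, 18 mm wide along the hinge axis, 12 mm thick). The lever stands outside the organizer's +y side and points to its front; tab centre 108 mm from the hinge axis, which runs along y at x = -80, y = 200, z = 82 mm of the organizer's frame. Tab height: 82 mm fully down, 147 mm fully up.
- lane3 (a point): Floor middle of groove 3 of 5, 12 mm above the counter; moves with the tray, axes as the organizer's. Groove middles lie at y -80 (1, by the bin), -40, 0, 40, 80 mm (5, lever side). Grooves run along x, 34 mm clear, ridges 7 high, 6 wide. Tray out, it is 85 mm behind the front board's inside and 85 mm ahead of the case front. 43 mm high walls stand 33 mm beyond the middles of 1 and 5.
- bin (a point): Centre of the floor of the tray's deep bin (12 mm above the counter), beside groove 1 on the organizer's -y side; inside 162 mm along x, 102 mm along y, walls 43 mm high above its floor, 8 mm thick on the outer side and 6 mm towards groove 1. Moves with the tray, axes as the organizer's; wholly in the open when the tray is fully out.
- mat: Fixed grey draining mat, 300 x 155 mm, 4 mm thick, origin at the centre of its underside; the tubes start on it, lying across it side by side about 55 mm apart.
- tube1: Slim clear glass spice tube lying down, diameter 22 mm, 130 mm long in all; origin on its axis at mid-length; x runs along the tube to the stopper end, whose last 20 mm are a 23 mm square silicone head (so the tube does not roll). Orange stopper. 60 g. May be absent.
- tube2: Slim clear glass spice tube lying down, diameter 22 mm, 130 mm long in all; origin on its axis at mid-length; x runs along the tube to the stopper end, whose last 20 mm are a 23 mm square silicone head (so the tube does not roll). Green stopper. 60 g. May be absent.
- tube3: Slim clear glass spice tube lying down, diameter 22 mm, 130 mm long in all; origin on its axis at mid-length; x runs along the tube to the stopper end, whose last 20 mm are a 23 mm square silicone head (so the tube does not roll). Blue stopper. 60 g. May be absent.
- tube4: Slim clear glass spice tube lying down, diameter 22 mm, 130 mm long in all; origin on its axis at mid-length; x runs along the tube to the stopper end, whose last 20 mm are a 23 mm square silicone head (so the tube does not roll). Red stopper. 60 g. May be absent.
- tube5: Slim clear glass spice tube lying down, diameter 22 mm, 130 mm long in all; origin on its axis at mid-length; x runs along the tube to the stopper end, whose last 20 mm are a 23 mm square silicone head (so the tube does not roll). Yellow stopper. 60 g. May be absent.
- rest: Matte black ceramic spoon rest, 0.22 kg; origin under its dish's centre. Dish 116 mm (x) by 100 mm (y), floor 10 mm high, rims to 20 mm on three sides, open (no rim) on its +x edge, 58 mm from the origin; handle 30 mm wide, from 2 to 18 mm high, runs to 174 mm on the -x side (grip it about 105 mm from the origin). Stoppers start to slide at a tilt of 19 to 26 degrees.
- stopper1: Loose spare silicone bottle stopper, cork-shaped: 34 mm across at the wide end, 27 mm at the narrow end, 36 mm high; origin at its centre. Starts standing on its wide end in the spoon rest's dish. 25 g. May be absent.
- stopper2: Loose spare silicone bottle stopper, cork-shaped: 34 mm across at the wide end, 27 mm at the narrow end, 36 mm high; origin at its centre. Starts standing on its wide end in the spoon rest's dish. 25 g. May be absent.
- stopper3: Loose spare silicone bottle stopper, cork-shaped: 34 mm across at the wide end, 27 mm at the narrow end, 36 mm high; origin at its centre. Starts standing on its wide end in the spoon rest's dish. 25 g. May be absent.
- stopper4: Loose spare silicone bottle stopper, cork-shaped: 34 mm across at the wide end, 27 mm at the narrow end, 36 mm high; origin at its centre. Starts standing on its wide end in the spoon rest's dish. 25 g. May be absent.
- cup: Steel measuring cup, 72 mm across, 62 mm high, with a flat handle; not part of the job. Origin under its centre.
- mill: Dark wood pepper mill, 60 mm across, 178 mm high; not part of the job. Origin under its centre.
- salt: White salt jar, 76 mm across, 90 mm high; not part of the job. Origin under its centre.
- oil: Green oil bottle, 64 mm across, 230 mm high; not part of the job. Origin under its centre.
- sugar: Amber sugar jar, 90 mm across, 120 mm high; not part of the job. Origin under its centre.
There are look-alikes about, which are no part of the job. What is shaped like the tube2 but turquoise is not meant.

How it is judged:
By the outcome, as a careful person would: the job done as asked, in the order asked, and still so for the second after the job is handed in, with the robot touching nothing.
Of tube1, tube2, tube3, tube4, tube5 only 3 to 5 are there at a start; the rules pass over those that are not, and their reading is None.
Of stopper1, stopper2, stopper3, stopper4 only 2 to 4 are there at a start; the rules pass over those that are not, and their reading is None.
At some moment in a run one of tube1, tube2, tube3, tube4, tube5 may be knocked a few centimetres aside while the robot is not near it.
It also fails if it takes over 210 s, if anything falls off the work surface, if the arm or the gripper's body presses on something with over 40 N, if the wrist force passes 120 N, or if a joint passes its speed limit or range.

### The arm

A 6-joint arm with a two-finger parallel gripper is mounted at the origin on the work surface. World frame = base frame: x ahead of the robot, y to its left, z up, the work surface at z = 0. Lengths are in m, angles in degrees, forces in N, time in s.
With the tool pointing down it reaches from about 0.3 to 0.75 m from the base axis. Payload 8.5 kg.
Tool frame: the origin (TCP) lies at the very end of the fingers, on their centre line; the grasp point (between the pads) lies 19 mm behind it (env.tcp_to_grasp is the distance from the TCP to the grasp point, in m); z points along the fingers, y is the line along which they close (so a half turn about z gives the same grasp; the last joint's range is limited). The gripper opens to 85 mm and grips with 20 to 120 N. Pads are 22 mm wide; open, the fingers measure 114 mm over their backs; the gripper's body (76 mm by 85 mm) begins 54 mm behind the grasp point. The pads swing forward as they close: fully open they stand 13 mm farther back than shut.
Start: joints at [63.524, 21.807, 74.336, -0, 83.858, -12.336], TCP at [0.134, 0.533, 0.231] pointing down, gripper open.
Joint ranges: [-178.18, 178.18], [-50.72, 133.34], [12.68, 142.11], [-81.47, 261.47], [9.98, 163.14], [-165.26, 165.26]. Speed limits (degrees/s): [136.94, 136.94, 180, 180, 180, 180].

### API

Orientations are given as a 3x3 rotation matrix whose columns are the frame's x, y, z axes.
In Python, from rig import status, get_image, env gives the robot as it stands.
- The arm moves only by the shell command python3 -m handwheel 'ROWS' [FORCE]. ROWS is text: rows parted by semicolons, each of 7 numbers parted by spaces: the shift along the world's x, y, z in cm, then the turn, a rotation vector about the world's x, y, z in degrees, then the opening, from 0 (shut) to 1 (fully open). In form: dx dy dz wx wy wz gripper; .... A call has 1 to 8 rows; each row is the pose to reach, as a shift and turn from the pose commanded when the call began; what a row does not reach only later rows make up. A row lasts 1/12 s, in which the tool goes at most 41.7 mm and 7.16 degrees, less where a joint would pass 70% of its speed; a pose out of reach is approached as far as the arm can. A call with a gripper value outside its range is refused whole. The fingers move at their own pace and stop on an object; FORCE is the grip in N (left out, the last holds). Time passes only in rows, so rows that repeat a pose let the fingers close. It gives the time, the measured TCP pose, the force, the opening and the grip force at its end, in the units of the state.
- status.observe(): the state, without advancing time (a new reading comes with each control period).
- get_image(name): name is "side" or "top" or "wrist"; returns a dict with "color" (384x512x3 uint8, red, green, blue), "vertical_fov" (degrees; the focal length in pixels is half the picture's height over the tangent of half this angle, whatever the lens; pixels are square), "cx", "cy" (the principal point, pixels), "k1" (the pictures are not rectified: a ray, as slopes to the right and down, at radius r is drawn at 1 + k1 r^2 times it, then the intrinsics apply), "xyz" and "orientation" of the camera in the world. Camera axes: x right, y down, z forward; pixel columns grow to the right and rows downward; lengths in m; the calibration is good to about 2 mm. A picture is of the moment at which its call begins. There is no depth.
- env.close_job(): hands the job in; it is judged then, once.
The state is a dict: "time_s": time; "q": joint angles; "qvel": joint speeds; "joint_efforts": joint torques, N m; "position": TCP position; "tool_rot": TCP orientation; "ft_force": force on the tool from outside, world axes, zero at the start; "wrist_torque": the same for the moment, N m; "grip_width": finger opening in m; "gripper_force": force on a finger pad.
Only numpy, scipy, OpenCV 4.12 (cv2) and the standard library are available. Lean on these libraries where they do the work, as an engineer would, in place of code of your own. Each camera call takes 0.05 s, during which the arm holds its last target. There are 200 camera calls.

## Working session

There is one attempt and no reset: what is moved stays moved. The work goes in short steps, Python scripts to look and compute and a shell command to move; the robot and the scene stay as the last step left them, time stands still between calls to the robot, and variables do not carry over. Pictures are saved under pics/ and viewed, at most 14 in all, crops included, and the job is handed in when it is done.

```bash
ls; mkdir -p pics
cat > h.py <<'E'
import numpy as np,cv2,json
from rig import status,get_image,env
def snap(n,f):
    im=get_image(n); cv2.imwrite('pics/'+f+'.png',im['color'][:,:,::-1]); 
    d={k:(np.array(v).tolist() if k!='color' else 0) for k,v in im.items()}; json.dump(d,open('pics/'+f+'.json','w')); return im
def cal(im):
    f=192/np.tan(np.radians(im['vertical_fov'])/2); K=np.array([[f,0,im['cx']],[0,f,im['cy']],[0,0,1]])
    return K,np.array([im['k1'],0,0,0,0.]),np.array(im['orientation']),np.array(im['xyz'])
def ray(f,px,z):
    im=json.load(open('pics/'+f+'.json')); K,D,R,c=cal(im)
    p=cv2.undistortPoints(np.array(px,float).reshape(-1,1,2),K,D).reshape(-1,2)
    d=np.c_[p,np.ones(len(p))]@R.T
    return c+d*((z-c[2])/d[:,2])[:,None]
def proj(f,P):
    im=json.load(open('pics/'+f+'.json')); K,D,R,c=cal(im)
    q=(np.array(P,float).reshape(-1,3)-c)@R
    return cv2.projectPoints(q.reshape(-1,1,3),np.zeros(3),np.zeros(3),K,D)[0].reshape(-1,2)
E
python3 - <<'E'
from h import *
for n in('top','side','wrist'):
    im=snap(n,n+'0'); print(n,im['xyz'],im['vertical_fov'],np.round(im['orientation'],2).tolist(),im['k1'])
a=[cv2.imread('pics/%s0.png'%n) for n in('top','side')]
cv2.imwrite('pics/t0b.png',cv2.resize(a[0],(800,600),interpolation=cv2.INTER_CUBIC))
s=status.observe();print(s['position'],np.round(s['tool_rot'],3).tolist(),s['grip_width'],s['time_s'])
E
```

```text
pics
top [0.42530921 0.09629153 1.45473071] 55.18149434433289 [[0.02, -0.99, 0.13], [-1.0, -0.02, -0.01], [0.01, -0.13, -0.99]] -0.045676578777757146
side [ 0.06203174 -0.95167045  0.73414372] 55.884056137643285 [[0.89, -0.22, 0.4], [-0.46, -0.41, 0.79], [-0.01, -0.89, -0.46]] -0.05677870758061501
wrist [0.06367051 0.55114612 0.37355444] 67.11469380615195 [[0.25, 0.93, 0.28], [0.97, -0.23, -0.07], [-0.0, 0.29, -0.96]] -0.003708065848935788
[0.13427942 0.53314284 0.23088651] [[-0.97, 0.244, -0.0], [0.244, 0.97, -0.001], [0.0, -0.001, -1.0]] 0.0853837906872343 0.15
```

View pics/t0b.png

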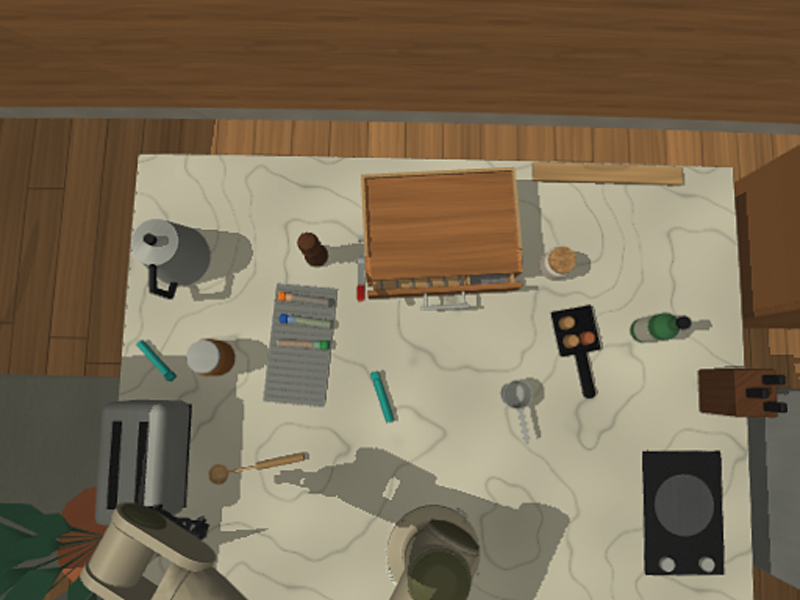

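View pics/side0.png

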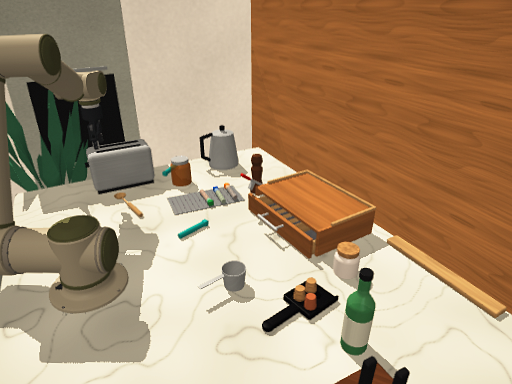

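The top view shows three tubes on the mat (stoppers orange, blue and green at about (280,297), (284,319) and (325,345) in the 800-pixel picture). The rest is at (577,330) with 3 stoppers, and the organizer at (440,230) with the handle at (450,302). The lever's red tab is at (361,293), and two turquoise look-alikes lie off the mat.

Run:
```python
from h import *
im=cv2.imread('pics/top0.png')
c=cv2.resize(im[95:275,160:400],(800,600),interpolation=cv2.INTER_CUBIC)
cv2.imwrite('pics/c1.png',c)
def R(l,z): 
    print(np.round(ray('top0',np.array(l)/1.5625,z),3).tolist())
R([(362,176),(515,169),(521,277),(367,280)],.1)
R([(425,302),(477,302)],.058)
R([(361,293)],.12)
R([(280,297),(333,302),(284,319),(332,325),(325,345),(280,343)],.015)
R([(277,284),(337,288),(325,406),(264,402)],.004)
R([(552,312),(593,307),(600,352),(558,356),(590,394)],.018)
```

```text
[[0.907, 0.19, 0.1], [0.934, -0.186, 0.1], [0.664, -0.198, 0.1], [0.649, 0.171, 0.1]]
[[0.604, 0.03, 0.058], [0.606, -0.098, 0.058]]
[[0.614, 0.183, 0.12]]
[[0.615, 0.395, 0.015], [0.605, 0.26, 0.015], [0.559, 0.382, 0.015], [0.546, 0.261, 0.015], [0.496, 0.277, 0.015], [0.499, 0.39, 0.015]]
[[0.65, 0.406, 0.004], [0.642, 0.252, 0.004], [0.345, 0.273, 0.004], [0.351, 0.426, 0.004]]
[[0.59, -0.294, 0.018], [0.605, -0.4, 0.018], [0.491, -0.415, 0.018], [0.479, -0.308, 0.018], [0.386, -0.387, 0.018]]
```

View pics/c1.png

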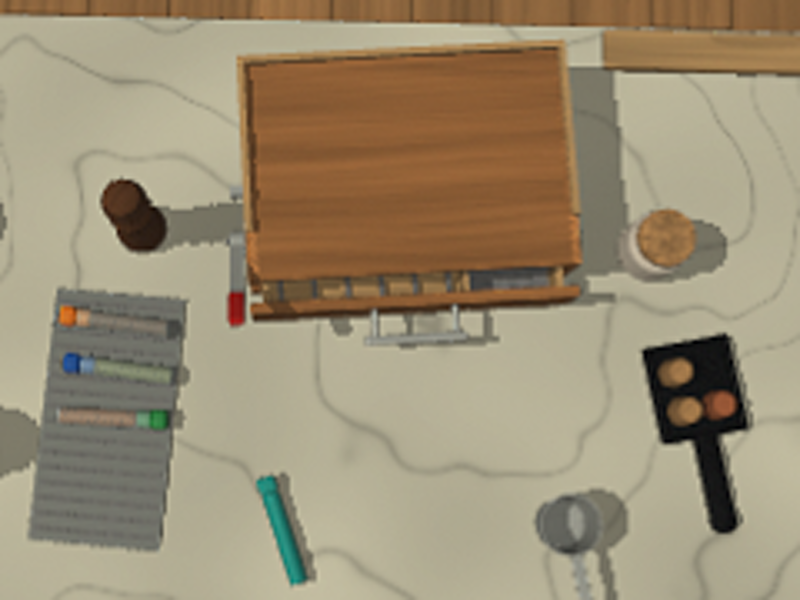

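Run:
```python
from h import *
from scipy.optimize import least_squares
px=lambda l:np.array(l)/(800/240)+[160,95]
obs=px([(238,57),(565,42),(579,266),(250,283),(252,318),(580,299),(367,342),(467,338)])
def model(p):
    x,y,a,s=p; P=np.array([[.13,.189,.1],[.13,-.189,.1],[-.13,-.189,.1],[-.13,.189,.1],[-.144-s,.189,.08],[-.144-s,-.189,.08],[-.179-s,.055,.058],[-.179-s,-.055,.058]])
    c,n=np.cos(a),np.sin(a); P[:,:2]=P[:,:2]@np.array([[c,n],[-n,c]])+[x,y]; return P
r=least_squares(lambda p:(proj('top0',model(p))-obs).ravel(),[.78,0,.05,.02],loss='soft_l1')
print(r.x,np.degrees(r.x[2]));print(np.round(r.fun.reshape(-1,2),1).tolist());print(model(r.x).round(3).tolist())
def R(l,z): print(np.round(ray('top0',px(l),z),3).tolist())
R([(68,315),(180,328)],.015);R([(72,363),(175,376)],.015);R([(166,420),(58,413)],.015)
R([(644,350),(728,334),(748,429),(662,445)],.02);R([(722,528)],.01);R([(707,440)],.018)
R([(568,522)],.06);R([(237,308)],.12);R([(237,308)],.147)
R([(676,372),(685,410),(720,403)],.046)
a=r.x[2];c,n=np.cos(a),np.sin(a)
for q in(0,.2,.4,.65):
   p=np.array([-.08-.108*np.cos(.65-q),.2]);print(q,p@np.array([[c,n],[-n,c]])+r.x[:2],.082+.108*np.sin(.65-q), proj('top0',np.r_[p@np.array([[c,n],[-n,c]])+r.x[:2],.082+.108*np.sin(.65-q)])[0]-px([(237,308)])[0])
```

```text
[ 0.79092431 -0.00607983  0.0724565   0.02265754] 4.151451530194078
[[-0.1, 0.5], [-0.1, 0.4], [1.2, -0.5], [-0.6, -0.4], [-0.5, -0.5], [0.6, 0.1], [0.7, 0.3], [-0.7, 0.0]]
[[0.907, 0.192, 0.1], [0.934, -0.185, 0.1], [0.675, -0.204, 0.1], [0.648, 0.173, 0.1], [0.611, 0.17, 0.08], [0.638, -0.207, 0.08], [0.586, 0.034, 0.058], [0.594, -0.076, 0.058]]
[[0.617, 0.39, 0.015], [0.604, 0.257, 0.015]]
[[0.56, 0.383, 0.015], [0.547, 0.261, 0.015]]
[[0.495, 0.27, 0.015], [0.501, 0.397, 0.015]]
[[0.588, -0.293, 0.02], [0.609, -0.395, 0.02], [0.497, -0.416, 0.02], [0.476, -0.313, 0.02]]
[[0.381, -0.386, 0.01]]
[[0.483, -0.367, 0.018]]
[[0.386, -0.194, 0.06]]
[[0.615, 0.183, 0.12]]
[[0.611, 0.181, 0.147]]
[[0.56, -0.324, 0.046], [0.516, -0.333, 0.046], [0.525, -0.375, 0.046]]
0 [0.61090413 0.18137981] 0.14736013181949226 [-0.03459786 -0.02124754]
0.2 [0.59966246 0.18056385] 0.12897627768401287 [0.41308375 3.75776077]
0.4 [0.59228761 0.18002856] 0.10871962759948847 [0.83225364 6.46341118]
0.65 [0.58893896 0.1797855 ] 0.082 [1.29037978 8.2306848 ]
```

```bash
m(){ :; }
python3 -m handwheel '16 -19 0 0 0 -35 0.3;16 -19 0 0 0 -35 0.3;16 -19 0 0 0 -35 0.3;16 -19 0 0 0 -35 0.3;16 -19 0 0 0 -35 0.3;16 -19 0 0 0 -35 0.3;16 -19 0 0 0 -35 0.3;16 -19 0 0 0 -35 0.3' 40
python3 -m handwheel '16 -19 0 0 0 -37 0.3;16 -19 0 0 0 -37 0.3;16 -19 0 0 0 -37 0.3;16 -19 0 0 0 -37 0.3;16 -19 0 0 0 -37 0.3;16 -19 0 0 0 -37 0.3;16 -19 0 0 0 -37 0.3'
```

```text
time_s: 0.82
position: [0.2955, 0.3421, 0.2313]
tool_rot: [[-0.651, 0.759, -0.0], [0.759, 0.651, -0.0], [0.0, -0.0, -1.0]]
ft_force: [-0.5, 1.1, 0.5]
grip_width: 0.0256
gripper_force: 0.0
time_s: 1.4
position: [0.4578, 0.1501, 0.2308]
tool_rot: [[-0.063, 0.998, 0.001], [0.998, 0.063, -0.001], [-0.001, 0.001, -1.0]]
ft_force: [-0.8, -0.4, -1.0]
grip_width: 0.0257
gripper_force: 0.0
```

```bash
python3 -m handwheel '13.2 -17.1 -3 0 0 0 0.3;13.2 -17.1 -3 0 0 0 0.3;13.2 -17.1 -3 0 0 0 0.3;13.2 -17.1 -3 0 0 0 0.3;13.2 -17.1 -3 0 0 0 0.3;13.2 -17.1 -3 0 0 0 0.3;13.2 -17.1 -3 0 0 0 0.3'
python3 - <<'E'
from h import *
im=snap('wrist','w1')
a=cv2.imread('pics/w1.png')
for P in([.586,.034,.058],[.594,-.076,.058],[.611,.17,.08],[.638,-.207,.08]):
    u=proj('w1',P)[0]; print(u.round(0)); cv2.circle(a,tuple(int(v) for v in np.clip(u,-99,900)),4,(255,0,255),1)
cv2.imwrite('pics/w1m.png',a)
E
```

```text
time_s: 1.98
position: [0.5874, -0.0183, 0.1998]
tool_rot: [[-0.066, 0.998, -0.002], [0.998, 0.066, 0.0], [0.001, -0.002, -1.0]]
ft_force: [-0.9, -0.2, -0.2]
grip_width: 0.0257
gripper_force: 0.0
[253. 131.]
[253. 236.]
[298. -47.]
[284. 353.]
```

View pics/w1m.png

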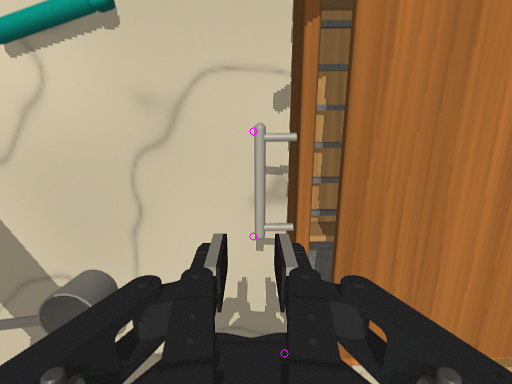

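The wrist view shows the bar running from about (261,128) to (260,237), roughly 7 px further forward than predicted. I'll refine its position from that.

Run:
```python
from h import *
print(ray('w1',[(261,128),(260,237),(297,5),(296,220)],.058), ray('w1',[(291,100),(291,200)],.08))
s=status.observe();print(s['position'])
```

```text
[[ 0.59343195  0.03759063  0.058     ]
 [ 0.60102615 -0.07617867  0.058     ]
 [ 0.61645342  0.14249363  0.058     ]
 [ 0.63736592 -0.05420958  0.058     ]] [[ 0.61662296  0.06409119  0.08      ]
 [ 0.6261482  -0.02587233  0.08      ]]
[ 0.58649591 -0.01680033  0.20044648]
```

```bash
python3 -m handwheel '1.1 -0.2 -4 0 0 0 0.3;1.1 -0.2 -8 0 0 0 0.3;1.1 -0.2 -12 0 0 0 0.3;1.1 -0.2 -15.9 0 0 0 0.3;1.1 -0.2 -15.9 0 0 0 0.3;1.1 -0.2 -15.9 0 0 0 0;1.1 -0.2 -15.9 0 0 0 0;1.1 -0.2 -15.9 0 0 0 0' 40
python3 -m handwheel '-2 -0.15 0 0 0 0 0;-5 -0.36 0 0 0 0 0;-8 -0.58 0 0 0 0 0;-11 -0.8 0 0 0 0 0;-13.8 -1 0 0 0 0 0;-14.5 -1.05 0 0 0 0 0;-14.5 -1.05 0 0 0 0 0' 40
python3 -m handwheel '-0.4 -0.03 0 0 0 0 0;-0.8 -0.06 0 0 0 0 0;-0.8 -0.06 0 0 0 0 0' 40
```

```text
time_s: 2.7
position: [0.5966, -0.0173, 0.0425]
tool_rot: [[-0.069, 0.998, -0.001], [0.998, 0.069, 0.002], [0.002, -0.001, -1.0]]
ft_force: [0.2, 6.8, -6.0]
grip_width: 0.0093
gripper_force: 39.0
time_s: 3.28
position: [0.4493, -0.0284, 0.0425]
tool_rot: [[-0.067, 0.998, -0.004], [0.998, 0.067, 0.003], [0.003, -0.003, -1.0]]
ft_force: [-1.7, 10.1, -7.4]
grip_width: 0.0096
gripper_force: 40.5
time_s: 3.53
position: [0.4475, -0.0288, 0.0427]
tool_rot: [[-0.066, 0.998, 0.009], [0.998, 0.066, 0.003], [0.002, 0.009, -1.0]]
ft_force: [18.8, 19.5, -19.5]
grip_width: 0.0091
gripper_force: 39.9
```

```bash
python3 -m handwheel '0.6 0 0 0 0 0 0.3;0.5 0 0 0 0 0 0.3;0.5 0 4 0 0 0 0.3;0.5 0 8 0 0 0 0.3;0.5 0 12 0 0 0 0.3;0.5 0 16 0 0 0 0.3;0.5 0 17 0 0 0 0'
python3 -m handwheel '2 3 0 0 0 0 0;4 6.5 0 0 0 0 0;6 10 0 0 0 0 0;8 13 0 0 0 0 0;10 16 0 0 0 0 0;12 18.5 0 0 0 0 0;15.8 21 0 0 0 0 0;15.8 21 0 0 0 0 0'
python3 - <<'E'
from h import *
s=status.observe();print(s['position'])
snap('wrist','w2')
for P in([.615,.182,.147],[.593,.181,.082]): print(proj('w2',P))
E
```

```text
time_s: 4.12
position: [0.4509, -0.0312, 0.2189]
tool_rot: [[-0.068, 0.998, 0.01], [0.998, 0.068, -0.004], [-0.005, 0.01, -1.0]]
ft_force: [0.4, 0.2, 0.6]
grip_width: 0.0149
gripper_force: 0.0
time_s: 4.78
position: [0.6103, 0.1826, 0.2117]
tool_rot: [[-0.07, 0.998, 0.002], [0.998, 0.07, 0.001], [0.0, 0.002, -1.0]]
ft_force: [-0.3, -0.0, -0.7]
grip_width: 0.0002
gripper_force: 0.0
[0.61026363 0.18257704 0.21172103]
[[256.70357811 210.28055116]]
[[232.62305696 187.41304196]]
```

View pics/w2.png

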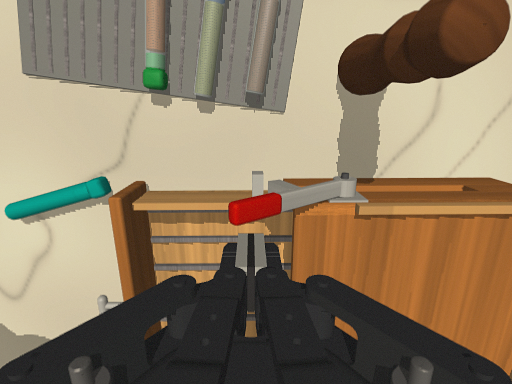

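The red tab is centred at (256,208), as predicted, so the lever is up and the tray is fully out. I'll press it down.

```bash
python3 -m handwheel '-0.4 0 -4 0 0 0 0;-0.4 0 -5.5 0 0 0 0;-0.8 0 -7.5 0 0 0 0;-1.2 0 -9.5 0 0 0 0;-1.5 0 -11.2 0 0 0 0;-1.7 0 -12.4 0 0 0 0;-1.7 0 -12.9 0 0 0 0;-1.7 0 -12.9 0 0 0 0'
python3 -m handwheel '0 0 4 0 0 0 0;0 0 8 0 0 0 0;0 0 12 0 0 0 0;-9 0 12 0 0 0 0;-9 6 12 0 0 0 0;-9 6 12 0 0 0 0'
python3 - <<'E'
from h import *
s=status.observe();print(s['position'])
snap('wrist','w3')
for P in([.615,.182,.147],[.593,.181,.082]): print(proj('w3',P))
E
```

```text
time_s: 5.5
position: [0.5892, 0.1785, 0.0872]
tool_rot: [[-0.067, 0.998, 0.001], [0.998, 0.067, -0.001], [-0.001, 0.001, -1.0]]
ft_force: [-11.9, -3.1, 20.9]
grip_width: -0.0001
gripper_force: 9.9
time_s: 6.0
position: [0.4982, 0.2387, 0.2051]
tool_rot: [[-0.065, 0.998, 0.002], [0.998, 0.065, 0.0], [0.0, 0.002, -1.0]]
ft_force: [0.1, 0.6, 1.0]
grip_width: 0.0005
gripper_force: 0.0
[0.49824872 0.23867034 0.20510961]
[[391.33482767 287.1115218 ]]
[[339.85536472 249.09705157]]
```

View pics/w3.png

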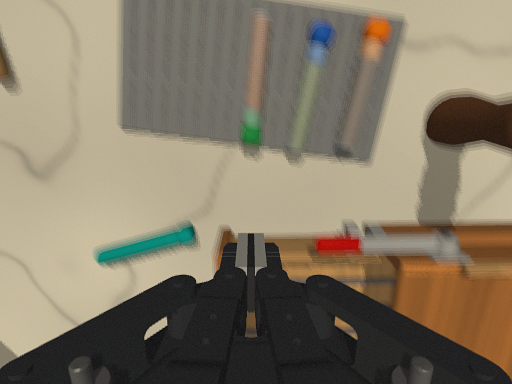

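The lever is level and fully down, with the tab at (338,245). The tubes read: green head (252,132) to tail (261,15), blue (321,35) to (295,152), orange (377,30) to (345,150).

Run:
```python
from h import *
for n,l in dict(green=[(252,130),(261,15)],blue=[(321,33),(295,152)],orange=[(377,30),(345,150)]).items():
    p=ray('w3',l,.015);print(n,p.round(3).tolist(),p.mean(0).round(3),np.degrees(np.arctan2(*(p[0]-p[1])[[1,0]])),np.linalg.norm(p[0]-p[1]))
x,y,a=.795,-.005,np.radians(4.15);c,n=np.cos(a),np.sin(a)
for k in range(5):
    X=-.229;Y=-.08+.04*k;print(k+1,x+c*X-n*Y,y+n*X+c*Y)
X,Y=-.229,-.154;print('bin',x+c*X-n*Y,y+n*X+c*Y)
```

```text
green [[0.497, 0.289, 0.015], [0.499, 0.403, 0.015]] [0.498 0.346 0.015] -90.83044112883279 0.11435587898491792
blue [[0.561, 0.391, 0.015], [0.548, 0.267, 0.015]] [0.555 0.329 0.015] 83.72467384115113 0.12431872987013781
orange [[0.619, 0.397, 0.015], [0.605, 0.273, 0.015]] [0.612 0.335 0.015] 83.7245349219361 0.1248973923028006
1 0.5723898636069679 -0.1013624780455319
2 0.5694951496755362 -0.06146735765148903
3 0.5666004357441046 -0.02157223725744616
4 0.563705721812673 0.018322883136596708
5 0.5608110078812413 0.05821800353063959
bin 0.5777450843801164 -0.17516845077451124
```

Run:
```python
from h import *
x,y,a=.795,-.005,np.radians(4.15);c,n=np.cos(a),np.sin(a)
M=np.array([[c,-n],[n,c]])
o=lambda f,l,z:((ray(f,l,z)[:,:2]-[x,y])@M).round(3).tolist()
print(o('w2',[(190,239),(200,267)],.019),o('w2',[(190,200),(190,206)],.055),o('w2',[(112,195),(123,187),(146,182)],.08))
px=lambda l:np.array(l)/(800/240)+[160,95]
print('top',o('top0',px([(316,290),(352,288),(388,285),(422,283)]),.019),o('top0',px([(464,272)]),.055))
X=-.215
for Y in(-.026,.014,.054,.094,.134,-.116):print(Y,(M@[X,Y]+[x,y]).round(4))
```

```text
[[-0.247, 0.116], [-0.237, 0.076]] [[-0.236, 0.179], [-0.237, 0.172]] [[-0.308, 0.192], [-0.296, 0.2], [-0.273, 0.205]]
top [[-0.135, 0.112], [-0.135, 0.069], [-0.133, 0.026], [-0.133, -0.015]] [[-0.128, -0.061]]
-0.026 [ 0.5824 -0.0465]
0.014 [ 0.5796 -0.0066]
0.054 [0.5767 0.0333]
0.094 [0.5738 0.0732]
0.134 [0.5709 0.1131]
-0.116 [ 0.589  -0.1363]
```

```bash
cat >> h.py <<'E'
HUE=dict(orange=(8,17),blue=(105,125),green=(55,75))
def heads(f,z=.02,names=HUE):
    h=cv2.cvtColor(cv2.imread('pics/'+f+'.png'),cv2.COLOR_BGR2HSV)
    for n in names:
        lo,hi=HUE[n]; m=cv2.inRange(h,(lo,170,60),(hi,255,255))
        k,_,st,ce=cv2.connectedComponentsWithStats(m)
        for i in [j for j in range(1,k) if st[j,4]>40]: print(n,st[i].tolist(),ray(f,[ce[i]],z)[0].round(4).tolist())
E
python3 - <<'E'
from h import *
s=status.observe();print(s['position'])
snap('wrist','w4'); heads('w4')
E
```

```text
[0.49446241 0.24321197 0.20496887]
orange [368, 30, 29, 25, 548] [0.6191, 0.3914, 0.02]
orange [385, 231, 66, 14, 613] [0.7027, 0.1784, 0.02]
orange [451, 231, 61, 41, 1719] [0.7964, 0.1691, 0.02]
orange [226, 235, 11, 9, 57] [0.4762, 0.1621, 0.02]
orange [390, 262, 122, 117, 7464] [0.7882, 0.0773, 0.02]
blue [315, 34, 26, 24, 480] [0.5639, 0.3843, 0.02]
green [248, 134, 20, 19, 327] [0.4996, 0.2796, 0.02]
```

View pics/w4.png

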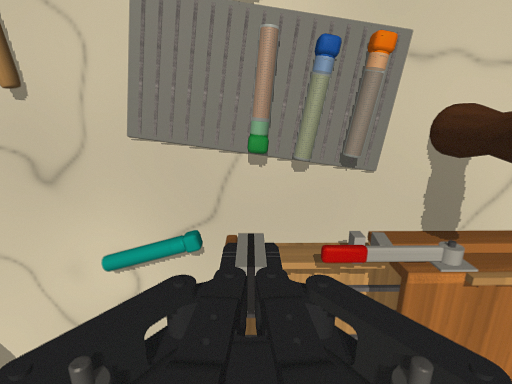

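The tubes are sharp now: orange (383,40)→(349,161), blue (328,43)→(302,159), green (258,146)→(269,26).

Run:
```python
from h import *
for n,l in dict(green=[(258,146),(269,25)],blue=[(328,42),(302,158)],orange=[(383,39),(349,160)]).items():
    p=ray('w4',l,.017);print(n,p.mean(0).round(4),np.degrees(np.arctan2(*(p[0]-p[1])[[1,0]])),np.linalg.norm(p[0]-p[1]))
```

```text
green [0.5014 0.3379 0.017 ] -90.87450549639397 0.12258643959096616
blue [0.5582 0.3271 0.017 ] 84.12947740789892 0.12204289641821482
orange [0.6134 0.3312 0.017 ] 83.55127753537755 0.12750367627595044
```

```bash
python3 -m handwheel '4 3 -3 0 0 -5 0.55;8 6 -6 0 0 -10 0.55;11.9 8.8 -10 0 0 -10 0.55;11.9 8.8 -12 0 0 -10 0.55;11.9 8.8 -12 0 0 -10 0.55;11.9 8.8 -12 0 0 -10 0.55;11.9 8.8 -12 0 0 -10 0.55' 30
```

```text
time_s: 6.68
position: [0.6192, 0.3264, 0.0824]
tool_rot: [[0.107, 0.994, -0.002], [0.994, -0.107, -0.001], [-0.001, -0.002, -1.0]]
ft_force: [-0.5, 0.2, 0.3]
grip_width: 0.0468
gripper_force: 0.0
```

```bash
python3 -m handwheel '-0.5 0.4 -3 0 0 0 0.55;-0.5 0.4 -4 0 0 0 0.55;-0.5 0.4 -4 0 0 0 0.55'
python3 - <<'E'
from h import *
s=status.observe();print(s['position'],s['qvel'])
snap('wrist','w5'); heads('w5',names=['orange'])
E
```

```text
time_s: 6.93
position: [0.613, 0.3302, 0.0425]
tool_rot: [[0.107, 0.994, -0.003], [0.994, -0.107, -0.001], [-0.002, -0.003, -1.0]]
ft_force: [0.2, -0.2, -0.1]
grip_width: 0.047
gripper_force: 0.0
[0.61296663 0.33018503 0.04247298] [-0.26793006 -1.34741296 -3.27449398  0.0990346   2.21288368  0.01712491]
orange [232, 111, 41, 40, 1519] [0.6202, 0.3911, 0.02]
orange [424, 202, 13, 17, 56] [0.7224, 0.3322, 0.02]
orange [370, 379, 27, 5, 78] [0.6984, 0.2, 0.02]
```

```bash
python3 -m handwheel '0.1 0.4 -2 0 0 0 0.55;0.1 0.4 -3.2 0 0 0 0.55;0.1 0.4 -3.2 0 0 0 0.55;0.1 0.4 -3.2 0 0 0 0;0.1 0.4 -3.2 0 0 0 0;0.1 0.4 -3.2 0 0 0 0;0.1 0.4 -3.2 0 0 0 0;0.1 0.4 -3.2 0 0 0 0' 30
python3 -m handwheel '0 0 4 0 0 0 0;0 0 8 0 0 0 0;0 0 13 0 0 0 0;0 0 15 0 0 0 0'
```

```text
time_s: 7.65
position: [0.616, 0.3352, 0.0128]
tool_rot: [[0.107, 0.994, 0.002], [0.994, -0.107, 0.0], [0.001, 0.002, -1.0]]
ft_force: [-1.3, -2.0, 6.3]
grip_width: 0.0204
gripper_force: 30.7
time_s: 7.98
position: [0.6158, 0.3355, 0.1659]
tool_rot: [[0.107, 0.994, 0.004], [0.994, -0.107, 0.002], [0.002, 0.004, -1.0]]
ft_force: [0.8, -0.0, -0.3]
grip_width: 0.0205
gripper_force: 30.2
```

```bash
python3 -m handwheel '-2 -3 0 0 0 -7 0;-3 -6 0 0 0 -14 0;-4 -9 0 0 0 -21 0;-4.5 -12 0 0 0 -28 0;-4.5 -16 0 0 0 -35 0;-4.5 -19 0 0 0 -42 0;-4.5 -22.2 0 0 0 -49 0;-4.5 -22.2 0 0 0 -54 0'
python3 -m handwheel '0 0 0 0 0 -7 0;0 0 0 0 0 -14 0;0 0 0 0 0 -21 0;0 0 -5 0 0 -26 0;0 0 -8 0 0 -26 0;0 0 -8 0 0 -26 0;0 0 -8 0 0 -26 0'
python3 - <<'E'
from h import *
s=status.observe();print(s['position'],s['q'])
snap('wrist','w6')
E
```

```text
time_s: 8.65
position: [0.5705, 0.1085, 0.1616]
tool_rot: [[0.872, 0.489, 0.0], [0.489, -0.872, -0.001], [-0.001, 0.001, -1.0]]
ft_force: [0.7, 0.0, -0.8]
grip_width: 0.0204
gripper_force: 30.2
time_s: 9.23
position: [0.5698, 0.1132, 0.0809]
tool_rot: [[0.998, 0.068, -0.003], [0.068, -0.998, 0.0], [-0.003, -0.0, -1.0]]
ft_force: [1.3, 0.4, 0.6]
grip_width: 0.0206
gripper_force: 30.1
[0.56978407 0.11321734 0.08086608] [-4.32056109e-01  3.32705241e+01  8.15615857e+01  2.62216827e-03
  6.53558900e+01  8.56785579e+01]
```

View pics/w6.png

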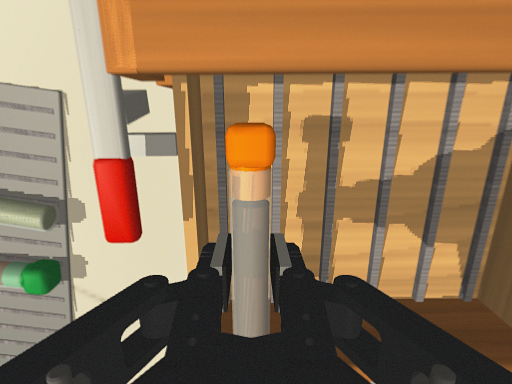

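The tube hangs over groove 5, at column 250 between the ridges at 218 and 278, and is aligned with it. I'll lower it.

```bash
python3 -m handwheel '0 0 -3 0 0 0 0;0 0 -5 0 0 0 0;0 0 -5.8 0 0 0 0;0 0 -5.8 0 0 0 0;0 0 -5.8 0 0 0 0'
python3 -m handwheel '0 0 0 0 0 0 0.37;0 0 0 0 0 0 0.37;0 0 0 0 0 0 0.37;0 0 4 0 0 0 0.37;0 0 8 0 0 0 0.37;0 0 12 0 0 0 0.4;0 0 14 0 0 0 0.4'
python3 - <<'E'
from h import *
snap('wrist','w7'); heads('w7')
E
```

```text
time_s: 9.7
position: [0.5715, 0.1133, 0.0252]
tool_rot: [[0.998, 0.068, 0.003], [0.068, -0.998, -0.0], [0.003, 0.0, -1.0]]
ft_force: [0.4, 0.3, 0.4]
grip_width: 0.0208
gripper_force: 30.1
time_s: 10.28
position: [0.5716, 0.1133, 0.1689]
tool_rot: [[0.998, 0.067, 0.007], [0.068, -0.998, -0.0], [0.007, 0.001, -1.0]]
ft_force: [-0.2, -0.1, 1.4]
grip_width: 0.0339
gripper_force: 0.0
orange [162, 0, 350, 98, 31765] [0.7065, 0.0427, 0.02]
orange [237, 117, 25, 24, 528] [0.6267, 0.1181, 0.02]
orange [394, 281, 118, 18, 1070] [0.4562, -0.129, 0.02]
orange [214, 283, 74, 18, 803] [0.4385, 0.1056, 0.02]
green [83, 226, 24, 22, 335] [0.4995, 0.2794, 0.02]
```

```bash
python3 -m handwheel '0 3 0 0 0 7 0.55;-0.4 6 0 0 0 14 0.55;-0.6 9 0 0 0 21 0.55;-0.8 12 0 0 0 28 0.55;-1 16 0 0 0 35 0.55;-1.3 19 0 0 0 42 0.55;-1.3 21.2 0 0 0 49 0.55;-1.3 21.2 0 0 0 54 0.55'
python3 -m handwheel '0 0 -3 0 0 7 0.55;0 0 -6 0 0 14 0.55;0 0 -10 0 0 21 0.55;0 0 -12.5 0 0 26 0.55;0 0 -12.5 0 0 26 0.55;0 0 -12.5 0 0 26 0.55'
python3 - <<'E'
from h import *
s=status.observe();print(s['position'])
snap('wrist','w8'); heads('w8',names=['blue','green'])
E
```

```text
time_s: 11.0
position: [0.5563, 0.3293, 0.1633]
tool_rot: [[0.523, 0.852, 0.0], [0.852, -0.523, 0.001], [0.001, -0.0, -1.0]]
ft_force: [0.3, -0.1, 1.0]
grip_width: 0.047
gripper_force: 0.0
time_s: 11.5
position: [0.5572, 0.3251, 0.0382]
tool_rot: [[0.11, 0.994, -0.001], [0.994, -0.11, -0.001], [-0.001, -0.001, -1.0]]
ft_force: [0.1, 0.6, 0.3]
grip_width: 0.047
gripper_force: 0.0
[0.55720519 0.32512604 0.03817723]
blue [232, 115, 42, 41, 1533] [0.5645, 0.3841, 0.02]
```

```bash
python3 -m handwheel '0.2 0.4 -1.5 0 0 0 0.55;0.2 0.4 -2.8 0 0 0 0.55;0.2 0.4 -2.8 0 0 0 0.55;0.2 0.4 -2.8 0 0 0 0;0.2 0.4 -2.8 0 0 0 0;0.2 0.4 -2.8 0 0 0 0;0.2 0.4 -2.8 0 0 0 0' 30
python3 -m handwheel '0 0 4 0 0 0 0;0 0 8 0 0 0 0;0 0 13 0 0 0 0;0 0 15 0 0 0 0'
python3 -m handwheel '0 -3 0 0 0 -7 0;0.4 -6 0 0 0 -14 0;0.7 -10 0 0 0 -21 0;1 -14 0 0 0 -28 0;1.2 -18 0 0 0 -35 0;1.4 -22 0 0 0 -42 0;1.6 -26 0 0 0 -49 0;1.8 -29.5 0 0 0 -54 0'
python3 -m handwheel '0 0 0 0 0 -7 0;0 0 0 0 0 -14 0;0 0 0 0 0 -21 0;0 0 -5 0 0 -26 0;0 0 -8 0 0 -26 0;0 0 -8 0 0 -26 0;0 0 -8 0 0 -26 0'
python3 - <<'E'
from h import *
s=status.observe();print(s['position'])
snap('wrist','w9'); heads('w9',names=['blue','green'])
h=cv2.imread('pics/w9.png'); g=cv2.cvtColor(h,cv2.COLOR_BGR2HSV)[100:200:50]
E
```

```text
time_s: 12.13
position: [0.56, 0.3295, 0.0117]
tool_rot: [[0.107, 0.994, 0.002], [0.994, -0.107, 0.001], [0.001, 0.002, -1.0]]
ft_force: [-0.6, 0.1, 5.3]
grip_width: 0.0204
gripper_force: 30.6
time_s: 12.47
position: [0.56, 0.3294, 0.1649]
tool_rot: [[0.107, 0.994, 0.005], [0.994, -0.107, 0.002], [0.002, 0.004, -1.0]]
ft_force: [0.3, 0.1, -0.1]
grip_width: 0.0205
gripper_force: 30.2
time_s: 13.13
position: [0.5771, 0.0318, 0.1608]
tool_rot: [[0.871, 0.492, 0.001], [0.492, -0.871, -0.0], [0.0, 0.001, -1.0]]
ft_force: [0.8, -0.5, -0.7]
grip_width: 0.0203
gripper_force: 30.2
time_s: 13.72
position: [0.5768, 0.0343, 0.08]
tool_rot: [[0.998, 0.068, -0.003], [0.068, -0.998, 0.0], [-0.003, -0.001, -1.0]]
ft_force: [0.3, -0.2, 0.3]
grip_width: 0.0208
gripper_force: 30.2
[0.57682938 0.03427879 0.08000461]
blue [225, 126, 51, 49, 2186] [0.6219, 0.0377, 0.02]
```

```bash
python3 -m handwheel '0 -0.1 -3 0 0 0 0;0 -0.1 -5 0 0 0 0;0 -0.1 -5.8 0 0 0 0;0 -0.1 -5.8 0 0 0 0;0 -0.1 -5.8 0 0 0 0'
python3 -m handwheel '0 0 0 0 0 0 0.37;0 0 0 0 0 0 0.37;0 0 0 0 0 0 0.37;0 0 4 0 0 0 0.37;0 0 8 0 0 0 0.37;0 0 12 0 0 0 0.4;0 0 14 0 0 0 0.4'
python3 - <<'E'
from h import *
snap('wrist','w10'); heads('w10',names=['blue','green'])
E
python3 -m handwheel '-1 4 0 0 0 7 0.55;-2 8 0 0 0 14 0.55;-3 12 0 0 0 21 0.55;-4 16 0 0 0 28 0.55;-5 20 0 0 0 35 0.55;-6 23 0 0 0 42 0.55;-7 26 0 0 0 49 0.55;-7.5 29 0 0 0 55 0.55'
python3 -m handwheel '0 0.5 -3 0 0 7 0.55;0 0.5 -6 0 0 14 0.55;0 0.5 -8 0 0 21 0.55;0 0.5 -8 0 0 28 0.55;0 0.5 -8 0 0 30 0.55;0 0.5 -8 0 0 30 0.55;0 0.5 -8 0 0 30 0.55'
python3 - <<'E'
from h import *
s=status.observe();print(s['position'])
snap('wrist','w11'); heads('w11',names=['green'])
E
```

```text
time_s: 14.18
position: [0.5785, 0.0331, 0.0242]
tool_rot: [[0.998, 0.068, 0.003], [0.068, -0.998, -0.0], [0.003, 0.001, -1.0]]
ft_force: [0.6, 0.3, 0.3]
grip_width: 0.0209
gripper_force: 30.1
time_s: 14.77
position: [0.5786, 0.0331, 0.1679]
tool_rot: [[0.998, 0.068, 0.007], [0.068, -0.998, -0.001], [0.007, 0.002, -1.0]]
ft_force: [0.3, 0.0, -0.4]
grip_width: 0.0337
gripper_force: 0.0
blue [238, 120, 24, 22, 493] [0.632, 0.0376, 0.02]
green [8, 228, 27, 22, 348] [0.4992, 0.28, 0.02]
time_s: 15.48
position: [0.501, 0.3249, 0.1627]
tool_rot: [[0.511, 0.859, -0.0], [0.859, -0.511, 0.0], [-0.0, -0.0, -1.0]]
ft_force: [0.3, -0.2, -0.2]
grip_width: 0.0473
gripper_force: 0.0
time_s: 16.07
position: [0.5024, 0.3282, 0.0825]
tool_rot: [[0.021, 1.0, 0.0], [1.0, -0.021, 0.0], [0.0, 0.0, -1.0]]
ft_force: [-0.0, 0.8, 0.6]
grip_width: 0.0474
gripper_force: 0.0
[0.50243462 0.32824917 0.08253583]
green [234, 255, 29, 26, 610] [0.4993, 0.2783, 0.02]
```

View pics/w11.png

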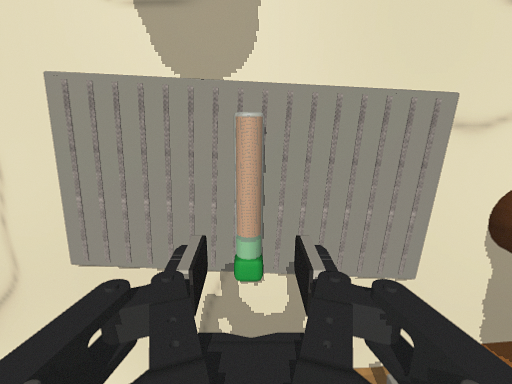

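The green tube lies at column 249 with its head at (249,268), between the open fingers. I'll grasp it.

```bash
python3 -m handwheel '-0.1 0.6 -3.5 0 0 0 0.55;-0.1 0.6 -7.2 0 0 0 0.55;-0.1 0.6 -7.2 0 0 0 0.55;-0.1 0.6 -7.2 0 0 0 0.55;-0.1 0.6 -7.2 0 0 0 0;-0.1 0.6 -7.2 0 0 0 0;-0.1 0.6 -7.2 0 0 0 0;-0.1 0.6 -7.2 0 0 0 0' 30
python3 -m handwheel '0 0 4 0 0 0 0;0 0 8 0 0 0 0;0 0 13 0 0 0 0;0 0 15 0 0 0 0'
python3 -m handwheel '0.8 -3.5 0 0 0 -7 0;1.6 -7 0 0 0 -14 0;2.4 -10.5 0 0 0 -21 0;3.2 -14 0 0 0 -28 0;4 -17.5 0 0 0 -35 0;4.6 -21 0 0 0 -42 0;5.2 -24 0 0 0 -49 0;5.8 -28 0 0 0 -55 0'
python3 -m handwheel '0.8 -3 0 0 0 -7 0;1.6 -6 0 0 0 -14 0;2.2 -10 0 0 0 -21 0;2.2 -10 -2 0 0 -28 0;2.2 -10 -6 0 0 -30 0;2.2 -10 -8 0 0 -30 0;2.2 -10 -8 0 0 -30 0;2.2 -10 -8 0 0 -30 0'
python3 - <<'E'
from h import *
s=status.observe();print(s['position'])
snap('wrist','w12'); heads('w12',names=['green','blue'])
E
```

```text
time_s: 16.78
position: [0.5025, 0.3346, 0.0128]
tool_rot: [[0.02, 1.0, 0.004], [1.0, -0.02, 0.002], [0.002, 0.004, -1.0]]
ft_force: [-1.0, -0.7, 8.1]
grip_width: 0.0203
gripper_force: 30.4
time_s: 17.12
position: [0.502, 0.3345, 0.1655]
tool_rot: [[0.02, 1.0, 0.005], [1.0, -0.02, 0.002], [0.002, 0.005, -1.0]]
ft_force: [1.4, 0.7, -0.1]
grip_width: 0.0202
gripper_force: 29.8
time_s: 17.78
position: [0.5594, 0.0534, 0.1616]
tool_rot: [[0.833, 0.553, 0.002], [0.553, -0.833, 0.0], [0.002, 0.001, -1.0]]
ft_force: [1.2, -0.3, -0.6]
grip_width: 0.0205
gripper_force: 29.8
time_s: 18.45
position: [0.5814, -0.0458, 0.081]
tool_rot: [[0.998, 0.067, -0.0], [0.067, -0.998, 0.0], [-0.0, -0.0, -1.0]]
ft_force: [0.1, 0.6, 0.1]
grip_width: 0.0206
gripper_force: 29.8
[ 0.58143556 -0.0458428   0.08101991]
green [231, 322, 39, 15, 174] [0.4716, -0.0514, 0.02]
blue [110, 118, 43, 32, 1227] [0.6326, 0.0401, 0.02]
```

View pics/w12.png

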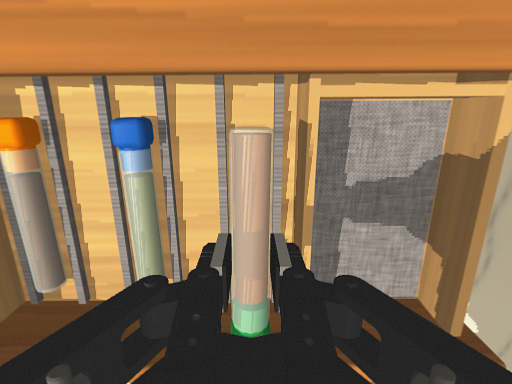

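Orange lies in groove 5 and blue in groove 3, and green hangs over groove 1 between the ridges at columns 222 and 278. I'll lower it.

```bash
python3 -m handwheel '0 0 -3 0 0 0 0;0 0 -5 0 0 0 0;0 0 -5.8 0 0 0 0;0 0 -5.8 0 0 0 0;0 0 -5.8 0 0 0 0'
python3 -m handwheel '0 0 0 0 0 0 0.37;0 0 0 0 0 0 0.37;0 0 0 0 0 0 0.37;0 0 4 0 0 0 0.37;0 0 8 0 0 0 0.37;0 0 12 0 0 0 0.4;0 0 16 0 0 0 0.4;0 0 18 0 0 0 0.4'
python3 - <<'E'
from h import *
s=status.observe();print(s['position'],s['q'])
snap('wrist','w13'); heads('w13',names=['green','blue'])
# rest dims from top0
px=lambda l:np.array(l)/(800/240)+[160,95]
P=ray('top0',px([(644,350),(728,334),(748,429),(662,445)]),.02)[:,:2]
c=P.mean(0);a=(P[0]+P[1]-P[2]-P[3])/2;d=a/np.linalg.norm(a)
print(c,np.degrees(np.arctan2(d[1],d[0])),np.linalg.norm(a),c-d*.105,c-d*.174)
E
```

```text
time_s: 18.92
position: [0.5823, -0.0459, 0.024]
tool_rot: [[0.998, 0.068, 0.002], [0.068, -0.998, -0.001], [0.002, 0.001, -1.0]]
ft_force: [0.9, -0.7, -1.2]
grip_width: 0.0204
gripper_force: 29.8
time_s: 19.58
position: [0.5824, -0.046, 0.2082]
tool_rot: [[0.998, 0.067, 0.008], [0.067, -0.998, -0.002], [0.007, 0.003, -1.0]]
ft_force: [0.3, -0.3, -0.5]
grip_width: 0.0342
gripper_force: 0.0
[ 0.58237156 -0.04597979  0.20823007] [-1.61186471e+01  2.60049022e+01  7.13568407e+01  2.24297877e-03
  8.21838751e+01  7.00148535e+01]
green [241, 216, 18, 14, 237] [0.5228, -0.0492, 0.02]
blue [165, 117, 24, 20, 406] [0.6324, 0.0396, 0.02]
[ 0.54280042 -0.35434225] 10.428194563745487 0.11404981837923678 [ 0.43953476 -0.37334758] [ 0.37167446 -0.3858368 ]
```

```bash
python3 -m handwheel '-2 -4 0 0 0 3 0.6;-4 -8 0 0 0 6.5 0.6;-5.5 -12 0 0 0 6.5 0.6;-7 -16 0 0 0 6.5 0.6;-9 -20 0 0 0 6.5 0.6;-11 -24 0 0 0 6.5 0.6;-13 -28 0 0 0 6.5 0.6;-14.3 -31 0 0 0 6.5 0.6' 30
python3 -m handwheel '0 -1.7 -3 0 0 0 0.6;0 -1.7 -6 0 0 0 0.6;0 -1.7 -6 0 0 0 0.6;0 -1.7 -6 0 0 0 0.6;0 -1.7 -6 0 0 0 0.6'
python3 - <<'E'
from h import *
s=status.observe();print(s['position'])
snap('wrist','w14')
px=lambda l:np.array(l)/(800/240)+[160,95]
print(ray('top0',px([(666,240)]),.09),ray('top0',px([(652,262)]),.0))
E
```

```text
time_s: 20.3
position: [0.4404, -0.3497, 0.2027]
tool_rot: [[0.984, 0.18, 0.0], [0.18, -0.984, -0.0], [0.0, 0.0, -1.0]]
ft_force: [0.4, 0.9, -0.2]
grip_width: 0.0511
gripper_force: 0.0
time_s: 20.72
position: [0.4425, -0.3651, 0.144]
tool_rot: [[0.984, 0.181, 0.001], [0.181, -0.984, -0.002], [0.001, 0.002, -1.0]]
ft_force: [-0.3, 0.4, 0.1]
grip_width: 0.051
gripper_force: 0.0
[ 0.44249247 -0.36512307  0.14404066]
[[ 0.70717097 -0.30165492  0.09      ]] [[ 0.69819997 -0.31025003  0.        ]]
```

View pics/w14.png

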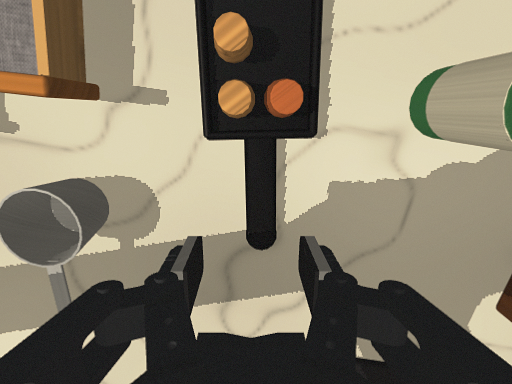

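Three stoppers sit in the dish. The handle runs from (260,138) to its end at (261,248), and the dish's near corners are at (204,138) and (317,137).

Run:
```python
from h import *
p=ray('w14',[(260,140),(261,240),(261,248)],.018);print(p.round(4).tolist(),np.degrees(np.arctan2(*(p[0]-p[1])[[1,0]])))
p=ray('w14',[(204,137),(317,136),(202,2),(325,2)],.02);print(p.round(4).tolist())
for a,b in((0,1),(2,3)):
    d=p[a]-p[b];print(np.linalg.norm(d),np.degrees(np.arctan2(d[1],d[0])))
```

```text
[[0.4889, -0.3656, 0.018], [0.3906, -0.3856, 0.018], [0.3818, -0.3873, 0.018]] 11.480154388380184
[[0.4826, -0.315, 0.02], [0.5019, -0.4157, 0.02], [0.5883, -0.299, 0.02], [0.6061, -0.3962, 0.02]]
0.10254805695801399 100.85541409296194
0.0988919635224397 100.41462524026612
```

```bash
python3 -m handwheel '0.3 -0.9 -4 0 0 0.8 0.6;0.3 -0.9 -8 0 0 0.8 0.6;0.3 -0.9 -10 0 0 0.8 0.6;0.3 -0.9 -10 0 0 0.8 0.6'
python3 - <<'E'
from h import *
print(status.observe()['position'])
E
```

```text
time_s: 21.1
position: [0.4442, -0.3726, 0.0399]
tool_rot: [[0.981, 0.194, -0.003], [0.194, -0.981, 0.004], [-0.002, -0.005, -1.0]]
ft_force: [-0.3, 0.5, 0.2]
grip_width: 0.0511
gripper_force: 0.0
[ 0.44424668 -0.37258892  0.03986465]
```

```bash
python3 -m handwheel '0.1 -0.1 -2 0 0 0 0.6;0.1 -0.1 -3.3 0 0 0 0.6;0.1 -0.1 -3.3 0 0 0 0.4;0.1 -0.1 -3.3 0 0 0 0;0.1 -0.1 -3.3 0 0 0 0;0.1 -0.1 -3.3 0 0 0 0;0.1 -0.1 -3.3 0 0 0 0;0.1 -0.1 -3.3 0 0 0 0' 90
python3 -m handwheel '0 0 0.5 0 0 0 0;0 0 1 0 0 0 0;0 0 2 0 0 0 0;0 0 3.5 0 0 0 0;0 0 5 0 0 0 0;0 0 5 0 0 0 0' 90
python3 - <<'E'
from h import *
s=status.observe();print(s['position'],s['wrist_torque'])
snap('wrist','w15');
E
```

```text
time_s: 21.77
position: [0.4465, -0.3757, 0.0107]
tool_rot: [[0.981, 0.194, 0.002], [0.194, -0.981, -0.002], [0.001, 0.002, -1.0]]
ft_force: [-0.2, 2.0, 7.9]
grip_width: 0.0264
gripper_force: 89.3
time_s: 22.27
position: [0.4466, -0.3763, 0.0624]
tool_rot: [[0.981, 0.194, 0.003], [0.194, -0.981, -0.004], [0.002, 0.004, -1.0]]
ft_force: [0.2, -0.9, -1.9]
grip_width: 0.0263
gripper_force: 88.9
[ 0.44655485 -0.37629052  0.06237373] [-0.10115974  0.23355181 -0.01110991]
```

View pics/w15.png

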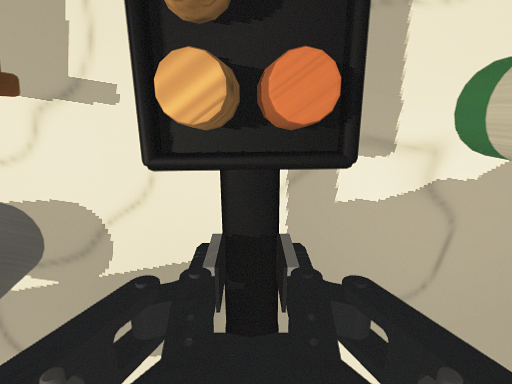

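The rest is held level and the stoppers are still standing. I'll carry it over gently.

```bash
python3 -m handwheel '0 0 1 0 0 0 0;0 0 3 0 0 0 0;0 0 5 0 0 0 0;0 0 7 0 0 0 0;0 0 9 0 0 0 0;0 0 11 0 0 0 0;0 0 13 0 0 0 0;0 0 13.8 0 0 0 0' 90
python3 -m handwheel '0.5 0.2 0 0 0 2 0;1.1 0.4 0 0 0 5 0;1.8 0.7 0 0 0 8.5 0;2.5 1 0 0 0 12 0;3.2 1.3 0 0 0 15.5 0;3.9 1.6 0 0 0 19 0;4.6 1.9 0 0 0 22.5 0;5.3 2.2 0 0 0 26 0'
python3 -m handwheel '0.7 0.3 0 0 0 3.5 0;1.4 0.6 0 0 0 7 0;2.1 0.8 0 0 0 10.5 0;2.8 1.1 0 0 0 14 0;3.5 1.3 0 0 0 17.5 0;4.2 1.6 0 0 0 21 0;4.9 1.8 0 0 0 24.5 0;5.6 2.1 0 0 0 28 0'
python3 -m handwheel '0.5 0.2 0 0 0 3.5 0;1 0.5 0 0 0 7 0;1.5 0.7 0 0 0 10.5 0;2 0.9 0 0 0 14 0;2.5 1.1 0 0 0 17.5 0;3 1.2 0 0 0 21 0;3.5 1.3 0 0 0 24.5 0;3.6 1.3 0 0 0 28 0'
python3 -m handwheel '0 0 0 0 0 0.7 0;0 0 0 0 0 1 0;0 0 0 0 0 1 0'
python3 - <<'E'
from h import *
s=status.observe();print(s['position'],s['q'])
E
```

```text
time_s: 22.98
position: [0.4461, -0.3756, 0.1997]
tool_rot: [[0.981, 0.194, 0.002], [0.194, -0.981, -0.002], [0.001, 0.003, -1.0]]
ft_force: [0.3, -0.7, -3.2]
grip_width: 0.0268
gripper_force: 89.1
time_s: 23.65
position: [0.4988, -0.3528, 0.1962]
tool_rot: [[0.795, 0.606, -0.002], [0.606, -0.795, 0.001], [-0.0, -0.002, -1.0]]
ft_force: [-0.5, 0.7, -2.5]
grip_width: 0.0272
gripper_force: 89.0
time_s: 24.32
position: [0.5549, -0.332, 0.1961]
tool_rot: [[0.417, 0.909, -0.002], [0.909, -0.417, 0.001], [0.0, -0.002, -1.0]]
ft_force: [0.5, -0.6, -2.2]
grip_width: 0.0266
gripper_force: 89.0
time_s: 24.98
position: [0.5912, -0.3188, 0.1959]
tool_rot: [[-0.059, 0.998, -0.001], [0.998, 0.059, 0.001], [0.001, -0.001, -1.0]]
ft_force: [0.4, 0.2, -2.7]
grip_width: 0.0266
gripper_force: 89.0
time_s: 25.23
position: [0.5906, -0.3192, 0.1967]
tool_rot: [[-0.071, 0.997, -0.001], [0.997, 0.071, 0.001], [0.001, -0.001, -1.0]]
ft_force: [-0.5, 0.9, -2.1]
grip_width: 0.0271
gripper_force: 89.0
[ 0.59058807 -0.31919571  0.19673668] [-3.84686839e+01  3.56768502e+01  5.58252125e+01 -3.71705409e-03
  8.85548779e+01 -4.25505942e+01]
```

```bash
python3 -m handwheel '0 0 -0.8 -2 -0.1 0 0;0 0.1 -1.6 -4 -0.3 0 0;0 0.1 -2.4 -6 -0.4 0 0;0 0.2 -3.2 -8 -0.6 0 0;0 0.3 -4 -10 -0.7 0 0;0 0.4 -5 -12 -0.9 0 0;0 0.5 -6 -14 -1 0 0;0 0.55 -6.5 -15 -1.1 0 0' 90
python3 -m handwheel '0 0.1 0.1 -1.5 -0.1 0 0;0 0.2 0.2 -3 -0.2 0 0;0 0.35 0.3 -4.5 -0.3 0 0;0 0.5 0.6 -6 -0.45 0 0;0 0.7 1 -7.5 -0.55 0 0;-0.1 0.9 1.4 -9 -0.65 0 0;-0.1 1.1 1.7 -10.5 -0.75 0 0;-0.1 1.3 2.1 -12 -0.85 0 0'
python3 - <<'E'
from h import *
s=status.observe();print(s['position'],s['q'],s['tool_rot'])
im=snap('side','s2')
cv2.imwrite('pics/s2c.png',cv2.resize(im['color'][130:340,200:480,::-1],(800,600),interpolation=cv2.INTER_CUBIC))
E
```

```text
time_s: 25.9
position: [0.5902, -0.3128, 0.1308]
tool_rot: [[-0.07, 0.997, 0.017], [0.963, 0.072, -0.259], [-0.259, -0.001, -0.966]]
ft_force: [-0.1, -0.2, -2.9]
grip_width: 0.0264
gripper_force: 89.0
time_s: 26.57
position: [0.5894, -0.3005, 0.1532]
tool_rot: [[-0.063, 0.997, 0.032], [0.888, 0.071, -0.454], [-0.456, 0.0, -0.89]]
ft_force: [-0.1, -0.3, -2.4]
grip_width: 0.0267
gripper_force: 89.1
[ 0.58943387 -0.30054209  0.15324186] [-28.64562649  32.83333794  73.76600202 -26.08595092  60.64279823
 -22.30632849] [[-6.30045582e-02  9.97489317e-01  3.23340227e-02]
 [ 8.87996516e-01  7.08170606e-02 -4.54364536e-01]
 [-4.55513571e-01  8.54625942e-05 -8.90228835e-01]]
```

View pics/s2c.png

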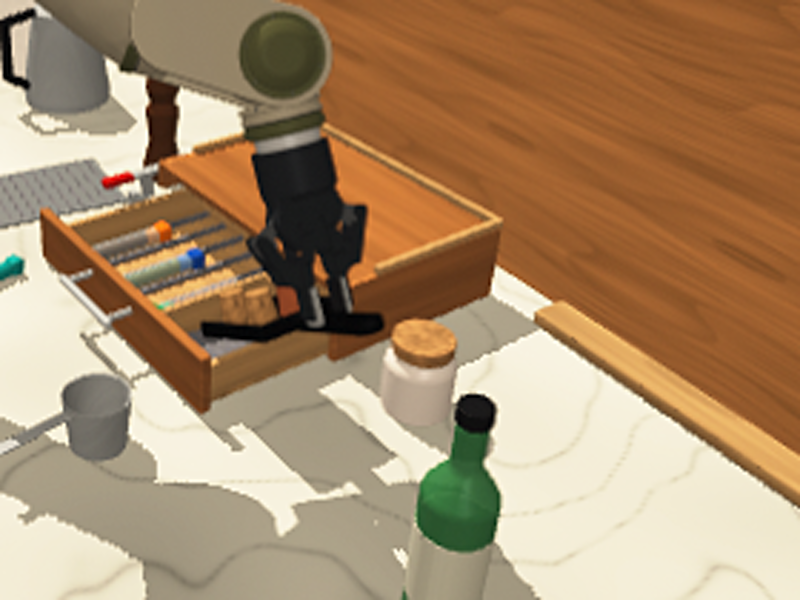

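The open edge hangs over the bin and the stoppers are still on it at a 27° tilt. I'll keep tilting.

```bash
python3 -m handwheel '0 0.15 0.2 -1.5 -0.1 0 0;0 0.3 0.6 -3 -0.2 0 0;0 0.5 1 -4.5 -0.3 0 0;0 0.7 1.3 -6 -0.45 0 0;0 0.95 1.6 -7.5 -0.55 0 0;-0.1 1.2 2 -9 -0.65 0 0;-0.1 1.5 2.3 -10.5 -0.75 0 0;-0.1 1.8 2.7 -12 -0.85 0 0' 90
python3 -m handwheel '0 0.2 0.2 -1.5 -0.1 0 0;0 0.35 0.5 -3 -0.2 0 0;0 0.55 0.8 -4.5 -0.3 0 0;0 0.75 1.1 -6 -0.45 0 0;0 0.75 1.1 -6 -0.45 0 0;0 0.75 1.1 -6 -0.45 0 0;0 0.75 1.1 -6 -0.45 0 0;0 0.75 1.1 -6 -0.45 0 0'
python3 - <<'E'
from h import *
s=status.observe();print(s['position'],s['tool_rot'][2])
im=snap('side','s3')
a=cv2.resize(im['color'][150:300,210:350,::-1],(400,430),interpolation=cv2.INTER_CUBIC)
b=snap('wrist','w16')['color'][:,:,::-1]
cv2.imwrite('pics/j1.png',np.hstack([a,cv2.resize(b,(400,300))[:, :] if 0 else cv2.copyMakeBorder(cv2.resize(b,(400,300)),0,130,0,0,cv2.BORDER_CONSTANT)]))
E
```

```text
time_s: 27.28
position: [0.5885, -0.2827, 0.1802]
tool_rot: [[-0.055, 0.997, 0.045], [0.774, 0.071, -0.629], [-0.631, -0.0, -0.776]]
ft_force: [0.4, -0.5, -2.1]
grip_width: 0.0265
gripper_force: 89.2
time_s: 27.95
position: [0.5887, -0.2755, 0.1913]
tool_rot: [[-0.051, 0.997, 0.051], [0.704, 0.072, -0.706], [-0.708, -0.0, -0.706]]
ft_force: [1.2, 0.5, -2.2]
grip_width: 0.0267
gripper_force: 89.2
[ 0.58874328 -0.27554185  0.19129197] [-7.08043701e-01 -3.97475564e-05 -7.06168617e-01]
```

View pics/j1.png

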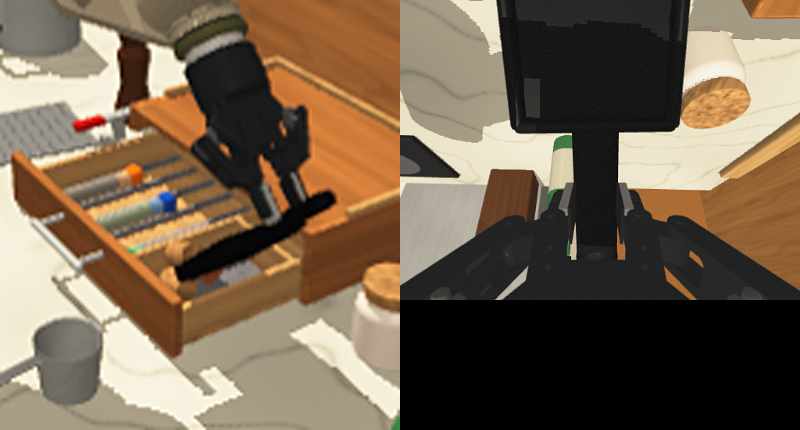

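```bash
python3 -m handwheel '0 -1 1 6 0.45 0 0;0 -2 1.5 13 0.9 0 0;0 -3 2 20 1.4 0 0;0 -4 2 27 1.9 0 0;0 -5 2 34 2.4 0 0;0 -5.5 2 40 2.9 0 0;0 -6 2 45 3.2 0 0;0 -6 2 45 3.2 0 0' 90
python3 -m handwheel '-2 -1 0 0 0 -7 0;-4 -2 0 0 0 -14 0;-6 -2.5 0 0 0 -21 0;-8 -3 0 0 0 -28 0;-10 -3.5 0 0 0 -35 0;-12 -3.8 0 0 0 -42 0;-14 -4 0 0 0 -49 0;-14.2 -4 0 0 0 -55 0'
python3 -m handwheel '0 0 0 0 0 -7 0;0 0 0 0 0 -14 0;0 0 0 0 0 -21 0;0 0 -2 0 0 -28 0;0 0 -4 0 0 -28 0;0 0 -6 0 0 -28 0;0 0 -6 0 0 -28 0'
python3 - <<'E'
from h import *
s=status.observe();print(s['position'],s['tool_rot'])
snap('top','t2');snap('wrist','w17');snap('side','s4')
a=np.radians(4.15);M=np.array([[np.cos(a),-np.sin(a)],[np.sin(a),np.cos(a)]])
P=np.array([M@[-.215+i,-.116+j]+[.795,-.005] for i,j in((-.081,-.051),(-.081,.051),(.081,.051),(.081,-.051))])
h=cv2.cvtColor(cv2.imread('pics/t2.png'),cv2.COLOR_BGR2HSV)
q=proj('t2',np.c_[P,np.full(4,.03)]); m=np.zeros(h.shape[:2],np.uint8); cv2.fillPoly(m,[q.astype(int)],255); print(q.round().tolist())
b=cv2.bitwise_and(m,cv2.inRange(h,(4,90,80),(25,255,255)))
x0,y0=q.min(0).astype(int);x1,y1=q.max(0).astype(int)
for r in range(y0,y1+1): print(''.join('#' if b[r,c] else ('.' if m[r,c] else ' ') for c in range(x0,x1+1)))
hw=cv2.cvtColor(cv2.imread('pics/w17.png'),cv2.COLOR_BGR2HSV); print('w17 dish px',cv2.countNonZero(cv2.inRange(hw,(4,130,80),(25,255,255))[:150,160:350]))
E
```

```text
time_s: 28.72
position: [0.588, -0.3392, 0.2107]
tool_rot: [[-0.068, 0.998, 0.001], [0.998, 0.068, 0.003], [0.003, 0.001, -1.0]]
ft_force: [0.7, -1.2, -3.2]
grip_width: 0.0265
gripper_force: 89.1
time_s: 29.38
position: [0.4442, -0.3752, 0.2116]
tool_rot: [[0.78, 0.626, -0.001], [0.626, -0.78, -0.002], [-0.003, 0.001, -1.0]]
ft_force: [0.5, -0.2, -2.9]
grip_width: 0.0265
gripper_force: 89.2
time_s: 29.97
position: [0.4456, -0.3733, 0.1477]
tool_rot: [[0.981, 0.194, -0.005], [0.194, -0.981, 0.003], [-0.004, -0.004, -1.0]]
ft_force: [-0.3, 0.8, -3.4]
grip_width: 0.0269
gripper_force: 89.1
[ 0.44557926 -0.37333713  0.1477254 ] [[ 0.98097378  0.19407631 -0.0049824 ]
 [ 0.19409403 -0.9809772   0.00335428]
 [-0.00423664 -0.00425752 -0.99998196]]
[[329.0, 219.0], [302.0, 220.0], [300.0, 179.0], [325.0, 178.0]]
                    #######   
       ####################   
###########################   
###############..........##   
#####.....................#   
##........................#   
##........................#   
##........................##  
##........................##  
 #....
[... 392 characters left out ...]
.## 
 ##.##########.............## 
  #..#########..............# 
  ############.............## 
  ###########...............# 
  ###########...............# 
  ###########...............# 
  ############..##..........# 
  ################..........# 
  ##.#############..........# 
  ##....##########..........# 
  ##.....##########.........# 
  ##.....##########.........# 
  ##.....##########.........# 
  ##.....#########...........#
  ##.........................#
   #.........................#
   #.........................#
   #.........................#
   #.........................#
   ##........................#
   ##..................       
   ##.....                    
w17 dish px 0
```

```bash
python3 -m handwheel '0.1 -0.2 -3 0 0 0 0;0.1 -0.2 -6 0 0 0 0;0.1 -0.2 -9 0 0 0 0;0.1 -0.2 -11 0 0 0 0;0.1 -0.2 -12 0 0 0 0;0.1 -0.2 -13 0 0 0 0;0.1 -0.2 -13.5 0 0 0 0;0.1 -0.2 -13.5 0 0 0 0' 90
python3 - <<'E'
from h import *
s=status.observe();print(s['position'],s['ft_force'])
E
```

```text
time_s: 30.78
position: [0.4481, -0.3775, 0.0166]
tool_rot: [[0.981, 0.193, 0.0], [0.193, -0.981, -0.001], [0.0, 0.001, -1.0]]
ft_force: [0.9, 0.7, -1.2]
grip_width: 0.0267
gripper_force: 89.2
[ 0.44805259 -0.37746688  0.01657804] [ 0.91057814  0.69291783 -1.18963084]
```

```bash
python3 -m handwheel '0 0 -0.15 0 0 0 0;0 0 -0.3 0 0 0 0;0 0 -0.4 0 0 0 0;0 0 -0.45 0 0 0 0;0 0 -0.45 0 0 0 0'
python3 -m handwheel '0 0 0 0 0 0 0.4;0 0 0 0 0 0 0.5;0 0 0 0 0 0 0.6;0 0 0 0 0 0 0.6;0 0 4 0 0 0 0.6;0 0 8 0 0 0 0.6;0 0 12 0 0 0 0.6;0 0 16 0 0 0 0.6' 30
python3 -m handwheel '-2 3 1 0 0 0 0.4;-3 5 1 0 0 0 0.4;-3 5 1 0 0 0 0.4;-3 5 1 0 0 0 0.4'
python3 - <<'E'
from h import *
print(status.observe()['position'])
snap('wrist','w18')
h=cv2.cvtColor(cv2.imread('pics/w18.png'),cv2.COLOR_BGR2HSV)
m=cv2.inRange(h,(0,0,0),(180,255,55)); m[240:]=0
k,l,st,ce=cv2.connectedComponentsWithStats(m)
for i in range(1,k):
    if st[i,4]>800:
        c=max(cv2.findContours((l==i).astype(np.uint8),0,2)[0],key=cv2.contourArea); print(st[i],ray('w18',cv2.boxPoints(cv2.minAreaRect(c)),.015)[:,:2].round(3).tolist())
        hull=cv2.convexHull(c); mm=np.zeros(m.shape,np.uint8); cv2.fillPoly(mm,[hull],255); print('tan in hull',cv2.countNonZero(cv2.bitwise_and(mm,cv2.inRange(h,(4,130,80),(25,255,255)))))
s=m[::8,::8]
for r in s: print(''.join('#' if v else '.' for v in r))
E
```

```text
time_s: 31.2
position: [0.448, -0.3775, 0.0122]
tool_rot: [[0.981, 0.193, 0.001], [0.193, -0.981, -0.002], [0.001, 0.002, -1.0]]
ft_force: [0.2, -0.2, -1.6]
grip_width: 0.027
gripper_force: 89.3
time_s: 31.87
position: [0.4476, -0.3769, 0.1738]
tool_rot: [[0.981, 0.193, 0.0], [0.193, -0.981, -0.001], [-0.0, 0.001, -1.0]]
ft_force: [0.5, -0.2, 0.6]
grip_width: 0.0513
gripper_force: 0.0
time_s: 32.2
position: [0.4177, -0.3266, 0.1824]
tool_rot: [[0.981, 0.194, 0.001], [0.194, -0.981, -0.001], [0.0, 0.001, -1.0]]
ft_force: [-0.3, -1.2, 0.5]
grip_width: 0.0344
gripper_force: 0.0
[ 0.41766741 -0.32661252  0.18243077]
[  253     0   112   220 15169] [[0.585, -0.296], [0.605, -0.398], [0.395, -0.464], [0.371, -0.339]]
tan in hull 0
................................##############..................
................................##############..................
................................##############..................
................................##############..................
................................##############..................
................................########
[... 2054 characters left out ...]
..................................................
................................................................
................................................................
................................................................
................................................................
................................................................
................................................................
................................................................
................................................................
................................................................
................................................................
```

```bash
python3 -m handwheel '1.5 4 1 0 0 -3 0.4;3 8 2 0 0 -7 0.4;4.5 12 3 0 0 -7 0.4;6 16 4 0 0 -7 0.4;7.5 20 5 0 0 -7 0.4;9 23 6 0 0 -7 0.4;9 23 6 0 0 -7 0.4;9 23 6 0 0 -7 0.4'
python3 - <<'E'
from h import *
print(status.observe()['position'])
snap('wrist','w19'); heads('w19',names=['blue','green','orange'])
p=ray('w4',[(345,254)],.088);print('tab',p)
h=cv2.cvtColor(cv2.imread('pics/w4.png'),cv2.COLOR_BGR2HSV);m=cv2.inRange(h,(0,200,90),(4,255,255))|cv2.inRange(h,(176,200,90),(180,255,255))
k,_,st,ce=cv2.connectedComponentsWithStats(m);i=1+st[1:,4].argmax();print(st[i],ray('w4',[ce[i]],.085))
a=np.radians(4.15);M=np.array([[np.cos(a),-np.sin(a)],[np.sin(a),np.cos(a)]])
h=cv2.cvtColor(cv2.imread('pics/w19.png'),cv2.COLOR_BGR2HSV)
P=np.array([M@[-.215+i,-.116+j]+[.795,-.005] for i,j in((-.081,-.051),(-.081,.051),(.081,.051),(.081,-.051))])
q=proj('w19',np.c_[P,np.full(4,.012)]);print(q.round().tolist())
m=np.zeros(h.shape[:2],np.uint8); cv2.fillPoly(m,[q.astype(int)],255)
b=cv2.bitwise_and(m,cv2.inRange(h,(4,90,60),(25,255,255)))
x0,y0=np.maximum(q.min(0).astype(int),0);x1,y1=q.max(0).astype(int)
for r in range(y0,min(y1,383),4): print(''.join('#' if b[r,c] else ('.' if m[r,c] else ' ') for c in range(x0,min(x1,511),2)))
E
```

```text
time_s: 32.92
position: [0.5092, -0.0959, 0.2419]
tool_rot: [[0.997, 0.076, 0.001], [0.076, -0.997, -0.001], [0.001, 0.001, -1.0]]
ft_force: [-0.3, 0.1, -0.3]
grip_width: 0.0344
gripper_force: 0.0
[ 0.50922813 -0.09589423  0.24193953]
blue [129, 43, 25, 20, 414] [0.634, 0.0392, 0.02]
green [205, 145, 19, 16, 255] [0.5264, -0.0489, 0.02]
orange [0, 0, 29, 4, 57] [0.6762, 0.1765, 0.02]
orange [44, 0, 44, 4, 84] [0.6803, 0.1208, 0.02]
orange [140, 0, 60, 4, 116] [0.6886, 0.0066, 0.02]
orange [241, 0, 29, 4, 47] [0.696, -0.0888, 0.02]
orange [271, 0, 115, 6, 281] [0.7018, -0.1703, 0.02]
orange [56, 42, 30, 22, 517] [0.6289, 0.1202, 0.02]
orange [252, 80, 33, 29, 682] [0.6005, -0.111, 0.02]
orange [16, 178, 341, 20, 3812] [0.4735, -0.0166, 0.02]
tab [[0.59275825 0.18436044 0.088     ]]
[321 245  46  18 766] [[0.59231773 0.18361396 0.085     ]]
[[324.0, 171.0], [247.0, 170.0], [246.0, 32.0], [335.0, 33.0]]
############################################
############################################
#...........................................
#...........................................
#.....
[... 684 characters left out ...]
#####.....................#  
###################......................#  
####################.....................#  
####################.....................#  
#########################................   
#########################................   
#.#######################...............#   
#.........###############...............#   
#.........###############...............#   
#.........###############...............#   
#.........###############...............#   
#.......................................    
#.......................................    
#......................................#    
#......................................#    
#......................................#
```

```bash
python3 -m handwheel '2 -3 0 0 0 0 0.4;2 -6 0 0 0 0 0.4;2 -9 0 0 0 0 0.4;0 -9 0 0 0 0 0.4;0 -9 0 0 0 0 0.4;0 -9 0 0 0 0 0.4'
python3 - <<'E'
from h import *
snap('wrist','w20')
print(status.observe()['position'])
a=np.radians(4.15);M=np.array([[np.cos(a),-np.sin(a)],[np.sin(a),np.cos(a)]])
P=np.array([M@[-.215+i,-.116+j]+[.795,-.005] for i,j in((-.078,-.048),(-.078,.046),(.072,.046),(.072,-.048))])
for f,st in(('w19',2),('w20',2)):
    h=cv2.cvtColor(cv2.imread(f'pics/{f}.png'),cv2.COLOR_BGR2HSV)
    q=proj(f,np.c_[P,np.full(4,.014)]);m=np.zeros(h.shape[:2],np.uint8);cv2.fillPoly(m,[q.astype(int)],255)
    x0,y0=np.maximum(q.min(0).astype(int),0);x1,y1=q.max(0).astype(int);print(f,x0,y0,x1,y1)
    for r in range(y0,min(y1,300),4): print(''.join(' ' if not m[r,c] else ('.' if h[r,c,1]<90 else chr(ord('a')+min(25,h[r,c,0]))) for c in range(x0,min(x1,511),2)))
E
```

```text
time_s: 33.47
position: [0.507, -0.189, 0.2412]
tool_rot: [[0.998, 0.069, -0.001], [0.069, -0.998, -0.0], [-0.001, 0.0, -1.0]]
ft_force: [0.8, -0.4, -1.5]
grip_width: 0.0341
gripper_force: 0.0
[ 0.50750455 -0.18834638  0.24144157]
w19 250 40 332 168
.........................................
.........................................
.........................................
.........................................
.........................................
.........................................
.........................................
.........................................
........................................ 
........................................ 
..............ikk....................... 
.....kklllklklkkk....................... 
.ljkkkkkllkklkkll....................... 
.jlkkkllkkkkkkkklk...................... 
..kkkkklklklkkkkkk...................... 
..kkkkkllklkkkkkkk.....................  
..klklkklllnrqpqkk.....................  
..npqqppppqpppqqoj.....................  
pqppqpppqppppppqq......................  
qqqqpqqpqpqppqqppq.....................  
qqqrqpqppp
[... 1231 characters left out ...]
............
   pqpppppppqppqkkk.......................
   qrqqprpqqppoqq.........................
   qqqppqppqqppqp.........................
   pqqpqppqrqooqqp........................
   pqpqrqppqqqqpqonpqqoqp.................
    qpqpppqqqprpqpqpppqqp.................
    qpqqpqppqqqpqpppppqpqo................
    ....pqprrqpqqqrqpppppo................
    .....qrsssqqpqqrpppppp................
    .....pqopppqrqpqqqqppp................
    ......pqpqppppqqqpqqpq................
     .....................................
     .....................................
     .....................................
     .....................................
     .....................................
```

Run:
```python
from h import *
for n,a,b in(('orange',(284,92),(201,83)),('tan2',(295,148),(211,139)),('tan1 left',(250,120),(170,115)),('orangetop',(278,82),(192,72))):
    zs=np.arange(0,.09,.002);d=[np.linalg.norm(ray('w19',[a],z)-ray('w20',[b],z)) for z in zs];i=int(np.argmin(d));print(n,zs[i],d[i],ray('w19',[a],zs[i]))
```

```text
orange 0.038 0.000266803100163479 [[ 0.60308409 -0.12701118  0.038     ]]
tan2 0.062 0.0006821536157492183 [[ 0.54416734 -0.14294724  0.062     ]]
tan1 left 0.034 0.0032889031402925976 [[ 0.56947641 -0.09097298  0.034     ]]
orangetop 0.048 0.0009106007501888174 [[ 0.61218782 -0.11833223  0.048     ]]
```

Run:
```python
from h import *
A=cv2.imread('pics/w19.png');B=cv2.imread('pics/w20.png')
def tri(a):
    x,y=a;T=A[y-7:y+8,x-7:x+8];R=B[y-40:y+30,x-115:x-55]
    r=cv2.matchTemplate(R,T,cv2.TM_CCOEFF_NORMED);_,v,_,l=cv2.minMaxLoc(r)
    b=(x-115+l[0]+7,y-40+l[1]+7)
    zs=np.arange(-.02,.12,.002);d=[np.linalg.norm(ray('w19',[a],z)-ray('w20',[b],z)) for z in zs];i=int(np.argmin(d));print(a,b,round(v,2),zs[i].round(3),d[i].round(4))
for a in[(295,138),(295,148),(292,125),(270,150),(284,92),(265,85),(256,112),(254,130),(310,100),(247,100)]: tri(a)
```

```text
(295, 138) (214, 129) 0.89 0.048 0.0009
(295, 148) (215, 140) 0.86 0.046 0.0001
(292, 125) (211, 116) 0.79 0.042 0.0007
(270, 150) (191, 142) 0.78 0.042 0.0003
(284, 92) (199, 83) 0.9 0.046 0.0002
(265, 85) (186, 75) 0.99 0.018 0.0018
(256, 112) (169, 103) 0.91 0.06 0.0003
(254, 130) (169, 121) 0.94 0.058 0.0007
(310, 100) (233, 91) 0.94 0.016 0.0007
(247, 100) (158, 74) 0.92 0.072 0.0164
```

```bash
python3 -m handwheel '1 4 0 0 0 0 0.45;2 8 0 0 0 0 0.45;3 12 0 0 0 0 0.45;4 16 0 0 0 0 0.45;5 20 0 0 0 0 0.45;6 24 0 0 0 0 0.45;7 28 0 0 0 0 0.45;8 32 0 0 0 0 0.45' 20
python3 -m handwheel '0 4 -3 0 0 0 0.45;0 5.1 -7 0 0 0 0.45;0 5.1 -10 0 0 0 0.45;0 5.1 -12 0 0 0 0.45;0 5.1 -12 0 0 0 0.45;0 5.1 -12 0 0 0 0.45'
python3 - <<'E'
from h import *
print(status.observe()['position'])
snap('wrist','w21')
h=cv2.cvtColor(cv2.imread('pics/w21.png'),cv2.COLOR_BGR2HSV);m=cv2.inRange(h,(0,170,60),(4,255,255))|cv2.inRange(h,(175,170,60),(180,255,255))
k,_,st,ce=cv2.connectedComponentsWithStats(m)
for i in range(1,k):
    if st[i,4]>60: print(st[i],ray('w21',[ce[i]],.088).round(4))
E
```

```text
time_s: 34.18
position: [0.5882, 0.1352, 0.2417]
tool_rot: [[0.997, 0.073, 0.0], [0.073, -0.997, -0.001], [0.0, 0.001, -1.0]]
ft_force: [1.3, -0.8, 0.3]
grip_width: 0.0384
gripper_force: 0.0
time_s: 34.68
position: [0.588, 0.184, 0.1216]
tool_rot: [[0.997, 0.073, -0.001], [0.073, -0.997, -0.001], [-0.001, 0.001, -1.0]]
ft_force: [0.8, -0.7, 0.3]
grip_width: 0.0383
gripper_force: 0.0
[0.58799703 0.18396701 0.12155552]
[ 240  184   28   63 1651] [[0.5952 0.1825 0.088 ]]
```

```bash
python3 -m handwheel '0 -0.1 -2.5 0 0 0 0.45;0 -0.1 -4.8 0 0 0 0.45;0 -0.1 -4.8 0 0 0 0.45;0 -0.1 -4.8 0 0 0 0;0 -0.1 -4.8 0 0 0 0;0 -0.1 -4.8 0 0 0 0;0 -0.1 -4.8 0 0 0 0' 20
python3 -m handwheel '0.1 0 1.5 0 0 0 0;0.4 0 3 0 0 0 0;0.9 0 4.5 0 0 0 0;1.5 0.1 5.7 0 0 0 0;2 0.1 6.5 0 0 0 0;2.3 0.1 6.9 0 0 0 0;2.4 0.1 7.1 0 0 0 0;2.4 0.1 7.1 0 0 0 0' 20
```

```text
time_s: 35.32
position: [0.589, 0.1822, 0.0761]
tool_rot: [[0.997, 0.072, 0.004], [0.072, -0.997, -0.001], [0.004, 0.002, -1.0]]
ft_force: [0.3, -5.2, 5.3]
grip_width: 0.017
gripper_force: 26.7
time_s: 35.98
position: [0.6121, 0.1838, 0.1451]
tool_rot: [[0.997, 0.072, 0.001], [0.072, -0.997, -0.001], [0.001, 0.001, -1.0]]
ft_force: [2.5, -1.3, -2.2]
grip_width: 0.0173
gripper_force: 23.9
```

```bash
python3 -m handwheel '0.1 0 0.3 0 0 0 0;0.2 0 0.5 0 0 0 0;0.2 0 0.5 0 0 0 0' 20
python3 -m handwheel '0 0 0 0 0 0 0.45;0 0 0 0 0 0 0.45;0 0 0 0 0 0 0.45;0 0 4 0 0 0 0.45;0 0 7 0 0 0 0.45;-3 0 7 0 0 0 0.4;-7 0 7 0 0 0 0.4;-7 0 7 0 0 0 0.4' 20
python3 - <<'E'
from h import *
print(status.observe()['position'])
snap('wrist','w22')
h=cv2.cvtColor(cv2.imread('pics/w22.png'),cv2.COLOR_BGR2HSV);m=cv2.inRange(h,(0,170,60),(4,255,255))|cv2.inRange(h,(175,170,60),(180,255,255))
k,_,st,ce=cv2.connectedComponentsWithStats(m)
for i in range(1,k):
    if st[i,4]>60: print(st[i],ce[i])
x,y,a=.795,-.005,np.radians(4.15);c,n=np.cos(a),np.sin(a)
for q in(0,.05,.1,.2):
   X=-.08-.108*np.cos(.65-q);Y=.2;print(q,proj('w22',[x+c*X-n*Y,y+n*X+c*Y,.082+.108*np.sin(.65-q)]))
E
```

```text
time_s: 36.23
position: [0.6135, 0.1838, 0.1479]
tool_rot: [[0.997, 0.072, -0.002], [0.072, -0.997, -0.001], [-0.002, 0.001, -1.0]]
ft_force: [5.0, -0.9, -12.6]
grip_width: 0.0173
gripper_force: 22.8
time_s: 36.9
position: [0.5364, 0.1843, 0.2193]
tool_rot: [[0.997, 0.074, -0.007], [0.074, -0.997, -0.001], [-0.007, 0.0, -1.0]]
ft_force: [0.3, -0.6, -0.6]
grip_width: 0.0339
gripper_force: 0.0
[0.53643566 0.18431432 0.21932337]
[ 247   71   26   57 1419] [259.36997886  99.04933051]
0 [[261.37462152 100.03023032]]
0.05 [[261.09990534 104.77294329]]
0.1 [[260.83445341 108.97312074]]
0.2 [[260.33228424 115.8424048 ]]
```

```bash
python3 -m handwheel '-1 -2.5 0 0 0 7 0.3;-2 -5 0 0 0 14 0.3;-3 -7.5 0 0 0 21 0.3;-4 -10 0 0 0 28 0.3;-5 -12.5 0 0 0 35 0.3;-6 -15 0 0 0 42 0.3;-7 -17.5 0 0 0 49 0.3;-8 -20 0 0 0 55 0.3'
python3 -m handwheel '-0.6 -1.3 -2 0 0 7 0.3;-0.6 -1.3 -5 0 0 14 0.3;-0.6 -1.3 -8 0 0 21 0.3;-0.6 -1.3 -8 0 0 28 0.3;-0.6 -1.3 -8 0 0 35 0.3;-0.6 -1.3 -8 0 0 35 0.3;-0.6 -1.3 -8 0 0 35 0.3'
python3 - <<'E'
from h import *
print(status.observe()['position'])
snap('wrist','w23')
for f in('w1','w23'):
    g=cv2.imread(f'pics/{f}.png');h=cv2.cvtColor(g,cv2.COLOR_BGR2HSV)
    for r in (160,180,200): print(f,r,''.join('#' if (h[r,c,1]<45 and h[r,c,2]>60) else ('o' if h[r,c,1]>110 else '.') for c in range(180,340,2)))
print([proj('w23',[.4475,-.029+d,.058]) for d in(0,.05)])
E
```

```text
time_s: 37.62
position: [0.4643, -0.0176, 0.2206]
tool_rot: [[0.508, 0.862, 0.003], [0.862, -0.508, -0.001], [0.001, 0.003, -1.0]]
ft_force: [0.5, -0.3, 0.5]
grip_width: 0.0255
gripper_force: 0.0
time_s: 38.2
position: [0.4588, -0.0295, 0.1403]
tool_rot: [[-0.068, 0.998, 0.002], [0.998, 0.068, -0.0], [-0.001, 0.002, -1.0]]
ft_force: [-0.3, -0.6, -0.2]
grip_width: 0.0255
gripper_force: 0.0
[ 0.45878431 -0.02954593  0.14029123]
w1 160 .....................................######............ooooooooooooooooooooooooo
w1 180 ......................................#####............oooooooooooo#############
w1 200 ......................................#####...........oooooooooooooooooooooooooo
w23 160 .........................#######................oooooooooooooooooooooooooooooooo
w23 180 .........................#######................oooooooooooooooooooooooooooooooo
w23 200 .........................#######................oooooooooooooooooooooooooooooooo
[array([[236.7044874 , 200.39497342]]), array([[240.23511173, 138.35572011]])]
```

```bash
python3 -m handwheel '-1.15 0 -3 0 0 0 0.3;-1.15 0 -6 0 0 0 0.3;-1.15 0 -9.8 0 0 0 0.3;-1.15 0 -9.8 0 0 0 0.3;-1.15 0 -9.8 0 0 0 0;-1.15 0 -9.8 0 0 0 0;-1.15 0 -9.8 0 0 0 0;-1.15 0 -9.8 0 0 0 0' 40
python3 -m handwheel '0.5 0.04 0 0 0 0 0;1.3 0.1 0 0 0 0 0;2.3 0.17 0 0 0 0 0;3.3 0.24 0 0 0 0 0;4.3 0.31 0 0 0 0 0;5.3 0.38 0 0 0 0 0;6.3 0.46 0 0 0 0 0;7.3 0.53 0 0 0 0 0' 40
python3 -m handwheel '1 0.07 0 0 0 0 0;2 0.14 0 0 0 0 0;3 0.22 0 0 0 0 0;4 0.29 0 0 0 0 0;5 0.36 0 0 0 0 0;6 0.43 0 0 0 0 0;7 0.51 0 0 0 0 0;8 0.58 0 0 0 0 0' 40
```

```text
time_s: 38.92
position: [0.4476, -0.0293, 0.0428]
tool_rot: [[-0.071, 0.997, 0.004], [0.997, 0.071, -0.0], [-0.001, 0.004, -1.0]]
ft_force: [7.6, -0.0, -24.5]
grip_width: 0.0093
gripper_force: 38.7
time_s: 39.58
position: [0.5196, -0.0239, 0.0427]
tool_rot: [[-0.072, 0.997, -0.0], [0.997, 0.072, -0.0], [-0.0, -0.001, -1.0]]
ft_force: [-1.9, -2.5, -12.0]
grip_width: 0.0093
gripper_force: 40.0
time_s: 40.25
position: [0.5994, -0.0179, 0.0427]
tool_rot: [[-0.072, 0.997, -0.001], [0.997, 0.072, 0.0], [0.0, -0.001, -1.0]]
ft_force: [-1.8, -0.5, -10.8]
grip_width: 0.0095
gripper_force: 40.2
```

```bash
python3 -m handwheel '0.5 0.04 0 0 0 0 0;1 0.07 0 0 0 0 0;1.5 0.11 0 0 0 0 0;1.8 0.13 0 0 0 0 0;2 0.14 0 0 0 0 0;2 0.14 0 0 0 0 0' 40
python3 -m handwheel '0.2 0.01 0 0 0 0 0;0.3 0.02 0 0 0 0 0;0.3 0.02 0 0 0 0 0' 40
```

```text
time_s: 40.75
position: [0.6172, -0.0166, 0.0426]
tool_rot: [[-0.073, 0.997, -0.005], [0.997, 0.073, 0.0], [0.0, -0.005, -1.0]]
ft_force: [-12.5, -0.2, 2.1]
grip_width: 0.0092
gripper_force: 41.6
time_s: 41.0
position: [0.6173, -0.0165, 0.0425]
tool_rot: [[-0.073, 0.997, -0.012], [0.997, 0.073, -0.0], [0.001, -0.012, -1.0]]
ft_force: [-26.1, -2.3, 9.7]
grip_width: 0.0093
gripper_force: 42.6
```

```bash
python3 -m handwheel '-0.4 -0.03 0 0 0 0 0.1;-0.4 -0.03 0 0 0 0 0.3;-0.4 -0.03 0 0 0 0 0.3;-0.4 -0.03 0 0 0 0 0.3;-0.4 -0.03 4 0 0 0 0.3;-0.4 -0.03 8 0 0 0 0.3;-0.4 -0.03 12 0 0 0 0.3;-0.4 -0.03 16 0 0 0 0.3' 40
python3 -m handwheel '-4 0 2 0 0 0 0.3;-8 0 2 0 0 0 0.3;-12 0 2 0 0 0 0.3;-16 0 2 0 0 0 0.3;-20 0 2 0 0 0 0.3;-20 0 2 0 0 0 0.3;-20 0 2 0 0 0 0.3'
python3 - <<'E'
from h import *
print(status.observe()['position'])
snap('top','t3');snap('wrist','w24')
A=cv2.cvtColor(cv2.imread('pics/top0.png'),cv2.COLOR_BGR2GRAY).astype(int);B=cv2.cvtColor(cv2.imread('pics/t3.png'),cv2.COLOR_BGR2GRAY).astype(int)
m=(abs(A-B)>35).astype(np.uint8)
k,_,st,ce=cv2.connectedComponentsWithStats(m)
for i in range(1,k):
    if st[i,4]>15: print(st[i],ray('t3',[ce[i]],.03)[0].round(3)[:2])
h=cv2.cvtColor(cv2.imread('pics/w24.png'),cv2.COLOR_BGR2HSV)
for r in (60,120,160,200): print(r,''.join('#' if (h[r,c,1]<45 and h[r,c,2]>60) else ('o' if h[r,c,1]>110 else '.') for c in range(180,512,3)))
x,y,a=.795,-.005,np.radians(4.15);c,n=np.cos(a),np.sin(a)
for X,Y,Z in((-.144,0,.08),(-.13,0,.1),(-.179,0,.058),(-.144,.1,.08)): print(X,proj('w24',[x+c*X-n*Y,y+n*X+c*Y,Z]))
E
```

```text
time_s: 41.67
position: [0.619, -0.0168, 0.2054]
tool_rot: [[-0.072, 0.997, 0.005], [0.997, 0.072, -0.001], [-0.001, 0.004, -1.0]]
ft_force: [-0.1, -0.3, -0.1]
grip_width: 0.0252
gripper_force: 0.0
time_s: 42.25
position: [0.418, -0.0169, 0.2235]
tool_rot: [[-0.071, 0.997, 0.005], [0.997, 0.071, -0.001], [-0.002, 0.005, -1.0]]
ft_force: [0.3, -0.6, -0.3]
grip_width: 0.0255
gripper_force: 0.0
[ 0.41795796 -0.01689132  0.22354861]
[301 176  25   4  46] [ 0.674 -0.127]
[235 178 110  15 635] [ 0.638 -0.037]
[336 178   7   3  18] [ 0.67  -0.237]
[210 191   4   5  17] [0.604 0.265]
[271 190  39  10 134] [ 0.598 -0.048]
[376 194   7  16  27] [ 0.585 -0.397]
[179 201   6   6  24] [0.56 0.38]
[352 200   6  23  41] [ 0.541 -0.296]
[358 202  10   9  69] [ 0.563 -0.327]
[382 211   4  12  16] [ 0.525 -0.409]
[360 212  21  11 134] [ 0.522 -0.355]
[207 218   5   6  16] [0.499 0.269]
[ 259  221  153  107 7949] [ 0.285 -0.243]
[332 247   8   8  27] [ 0.391 -0.222]
[ 168  286   92   98 5194] [0.05  0.219]
[245 310   9  10  58] [0.146 0.109]
[  51  322  108   62 2293] [-0.011  0.645]
[ 296  322   69   62 1938] [ 0.019 -0.217]
[254 324  19  12  33] [0.092 0.062]
[260 332  46  27 534] [ 0.04 -0.01]
[ 57 336  23  36 338] [-0.021  0.793]
[261 357  18  16 200] [-0.038  0.032]
60 ............................................................................................ooooooooooooooooooo
120 ........................................................................................oooooooooooooooooooo#.#
160 ...................................................................................####oooooooooooooooooooooooo
200 .................................................................................###oooooooooooooooooo...oooooo
-0.144 [[472.65507388 196.68901972]]
-0.13 [[502.05417939 202.64885905]]
-0.179 [[426.77747352 190.9926012 ]]
-0.144 [[495.82654181  95.08901839]]
```

```bash
python3 -c "
from rig import env; print(env.close_job())"
```

```text
the job is handed in; nothing more can be done
None
```

The job is done and handed in at about 42 s: three tubes lie in grooves 1, 3 and 5, three stoppers are in the bin, the empty rest is upright, the lever is up and the tray is fully home. The 14-picture limit ran out during the pour, so everything after it was confirmed only from image measurements and force readings.

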